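Pack the shortbread into the twist-lock keeper

ROBOT

A 6-joint arm with a two-finger parallel gripper is mounted at the origin on the work surface. World frame = base frame: x ahead of the robot, y to its left, z up, the work surface at z = 0. Lengths are in m, angles in rad, forces in N, time in s.
With the tool pointing down it reaches from about 0.25 to 0.775 m from the base axis. Payload 4 kg.
Tool frame: the origin (TCP) lies on the centre line of the jaws, within the pads' length; the fingertips stand robot.tips_ahead ahead of it and the grasp point (between the pads) lies 8 mm behind it (robot.tips_ahead is the distance from the TCP to the fingertips, in m); z points along the fingers, y is the line along which they close (so a half turn about z gives the same grasp; the last joint's range is limited). The gripper opens to 94 mm and grips with 3 to 60 N. Pads are 16 mm wide; open, the fingers measure 119 mm over their backs; the gripper's body (75 mm by 177 mm) begins 78 mm behind the grasp point.
Start: joints at [1.191, 0.087, 1.371, -0, 1.684, -0.103], TCP at [0.15, 0.529, 0.217] pointing down, gripper open.
Joint ranges: [-3.1, 3.1], [-0.76, 2.03], [0.27, 2.55], [-1.08, 4.22], [0.17, 2.65], [-2.57, 2.57]. Speed limits (rad/s): [2.79, 2.79, 3.14, 3.14, 3.14, 3.14].

INTERFACE

Orientations are given as [roll, pitch, yaw] about the fixed x, y, z axes, in that order (R = Rz(yaw) Ry(pitch) Rx(roll)).
In Python, from bench import robot, snapshot, close_job, spotter gives the robot as it stands. The module is installed in compiled form; this text tells all that it offers.
- The arm moves only by the tool servo_tool, never from a script. Its argument "commands" is one flat list of numbers, 7 for each row, row after row: the shift along the tool's x, y, z in m, then the turn, a rotation vector about the tool's x, y, z in degrees, then the finger opening in m, from 0 to 0.094. In form: [x, y, z, ax, ay, az, grip, x, y, z, ax, ay, az, grip, ...]. A call has 1 to 10 rows; each row is the pose to reach, as a shift and turn from the pose commanded when the call began, along the tool's axes at that moment; what a row does not reach only later rows make up. A row lasts 1/8 s, in which the tool goes at most 62.5 mm and 10.7 degrees, less where a joint would pass 70% of its speed; a pose out of reach is approached as far as the arm can. A call with a gripper value outside its range is refused whole. The fingers move at their own pace and stop on an object; the grip force is fixed at half the most. Time passes only in rows, so rows that repeat a pose let the fingers close. It gives the time, the measured TCP pose, the force, the opening and the grip force at its end, in the units of the state.
- robot.get_obs(): the state, without advancing time (a new reading comes with each control period).
- snapshot(name): name is "scene" or "top" or "wrist"; returns a dict with "img" (384x512x3 uint8, blue, green, red), "camera_matrix" (3x3 intrinsics, pixels), "extrinsics" (4x4, takes a point from camera to world coordinates); the wrist camera has in their place "hand_eye" (4x4, takes a point from camera to tool coordinates, whose origin is the TCP and whose axes are the flange's). Camera axes: x right, y down, z forward; pixel columns grow to the right and rows downward; lengths in m; the calibration is good to about 2 mm. The wrist camera is an equidistant fisheye: a pixel r from the principal point sees the ray r / f radians off the axis. A picture is of the moment at which its call begins: read the wrist's pose just before it. There is no depth.
- close_job(): hands the job in; it is judged then, once.
Trained networks look in a picture, given as the dict that the camera call returned (one of the last four; its "shot" number tells which), for a name from the list of things; names that differ only in an ending like _2 or _b are one class to them, and where a whole thing is asked for, a point or a joint stands for the part that bears it (a point fixed in the world has none). Each returns a list of dicts, best first, with "conf" (0 to 1); they miss things now and then, are a little off and sometimes report something else, mostly with a low value. They report only what shows in the picture. A call takes as long as a camera call. They do not tell look-alikes from the thing itself.
- spotter.trace(name, picture): "region" (384x512 bool, what is visible of it) and "box" ([left, top, width, height] in pixels, round what is visible of it).
The state is a dict: "time": time; "joint_positions": joint angles; "qvel": joint speeds; "joint_torque": joint torques, N m; "tool_pos": TCP position; "ee_rot": TCP orientation; "wrist_force": force on the tool from outside, world axes, zero at the start; "wrist_torque": the same for the moment, N m; "width": finger opening in m; "finger_force": force on a finger pad.
Only numpy, scipy, OpenCV 4.12 (cv2) and the standard library are available. Lean on these libraries where they do the work, as an engineer would, in place of code of your own. Each camera call takes 0.05 s, during which the arm holds its last target. There are 200 camera calls.

TASK

Put the shortbread rounds away in the biscuit keeper: turn its lock collar back to the open mark, lift the cover off and stand it upright on the bamboo board, and lay every round from the grey baking mat on the keeper's plate in one centred stack. Then put the cover back on, fully seated with its two ears down in the gaps between the collar's lugs and the handle pointing the same way as at the start, and turn the collar all the way to the locked mark. Leave the other things on the counter where they are.

Things in the scene. Friction and masses are not known exactly. Their poses are not given: they have to be found in the camera images.
- keeper: Biscuit keeper base, white plastic, fixed, its yaw varying. Origin: centre of its underside on the counter; z up, the collar turns about it. Foot disc 232 mm across, 6 mm high; drum 149 mm across up to z 18 mm (the cover's seat); on it a steel plate 86 mm across, top at z 30 mm. The closed cover's ears lie at its +x and -x sides; a 4.5 mm high stop stands 35 degrees clockwise of each.
- plate (a point): Centre of the top face of the keeper's raised steel plate (z 30 mm, edge chamfered 3 mm), where the stack goes. A thin grey circle of 69 mm is drawn round it.
- open_mark (a point): Open mark for fin_a: a black ring, 9 mm, on the keeper's foot, 110 mm from the axis, at 117 degrees (counter-clockwise from the keeper's +x). fin_b has its own across the axis.
- locked_mark (a point): Locked mark for fin_a: a solid black dot, 9 mm, on the keeper's foot, at 63 degrees. fin_b has its own across the axis.
- collar (a joint): Turning of the captive aluminium lock collar on the keeper, rad: 0 = at the open mark (end stop), 0.942 = at the locked mark (end stop); grows clockwise seen from above. Starts at 0.70 to 0.94, locking the cover. Stays where it is left; turning takes about 0.25 N m. A ring 168 mm across outside, 152 mm inside, z 8 to 30 mm, with two lugs and two fins.
- lug (a point): Top middle of one of the collar's two facing inward lugs (z 25 to 30 mm, reaching in to radius 61 mm, 40 mm wide). Open, the lugs lie 54 degrees counter-clockwise of the ears' places and the cover lifts straight out; locked, they lie over the ears with 2 mm of air.
- fin_a (a point): Grip point of one of the collar's two upright black fins, 96 mm from the axis, 48 mm above the counter. A fin is 14 mm thick tangentially, 26 mm long radially (radius 79 to 105 mm), top at z 58 mm; pinch it from above. In the keeper's frame it stands at 117 degrees when open, 63 degrees when locked.
- fin_b (a point): The same point on the other fin: at -63 degrees when open, -117 degrees when locked.
- cover: Loose clear plastic cover, 0.3 kg, 110 mm high over all. Origin: centre of its underside. Straight round wall 100 mm across outside, 92 mm inside, open below, 80 mm high inside, top at z 84 mm; grey rim flange 114 mm across, 5 mm thick, with two ears. Closed, its origin is 18 mm above the counter and it fits round the plate with 3 mm play each way.
- ear (a point): Top of one of the cover's two ears, 62 mm from its axis on its +x side; the other is at -x. Ears reach out to radius 70 mm and are 36 mm wide, 5 mm thick. To seat, the cover's x axis must be within about 14 degrees of the keeper's x axis, either way round.
- cover_handle (a point): Middle of the bamboo bar handle on top of the cover, on its axis, 97 mm above its underside. The bar is 70 mm long along the cover's x axis (pointing at the ears), 16 mm wide, and spans z 84 to 110 mm of the cover.
- mat: Grey baking mat, fixed, 290 x 210 x 2 mm, on one side of the keeper (left or right). Origin: centre of its underside.
- board: Bamboo board, fixed, 240 x 210 x 14 mm, on the other side of the keeper, empty: the place for the cover. Origin: centre of its underside on the counter.
- biscuit1: Shortbread round: flat disc 64 mm across, 12 mm thick, 30 g, lying on the mat at the start. Origin: centre of the face that is underneath at the start; either face may end up. Three to five of the five are present.
- biscuit2: Another shortbread round, the same.
- biscuit3: Another shortbread round, the same.
- biscuit4: Another shortbread round, the same.
- biscuit5: Another shortbread round, the same.
- jam: Bystander: glass jam jar, 56 mm across, 75 mm high. Origin: centre of underside.
- tin: Bystander: tin, 66 mm across, 60 mm high. Origin: centre of underside.
- ramekin: Bystander: white bowl, 84 mm across, 40 mm high. Origin: centre of underside.
- spoon: Bystander: steel spoon, 170 mm long, lying on the counter.
Mind the look-alikes: they are no part of the job. What is shaped like the biscuit1 but pink or turquoise is not meant.

How it is judged:
On the way, in this order (a step that is already met when the one before it is completed fails the run):
1. the collar is turned back to its open mark (value of joint collar below 0.12 rad), for 0.2 s.
2. the cover stands upright on the bamboo board, let go (horizontal distance between cover and board below 0.06 m and z of cover in the frame of board below 0.02 m and angle between cover's own z axis and vertical below 0.06 rad and contact force between the fingers and cover below 0.5 N), for 0.2 s.
3. every shortbread round lies in one centred stack on the keeper's plate (horizontal distance between each of biscuit1, biscuit2, biscuit3, biscuit4, biscuit5 and plate below 0.015 m and angle between the z axis of each of biscuit1, biscuit2, biscuit3, biscuit4, biscuit5 and the z axis of keeper, either way round below 0.12 rad and z of each of biscuit1, biscuit2, biscuit3, biscuit4, biscuit5 in the frame of plate above -0.004 m and linear speed of each of biscuit1, biscuit2, biscuit3, biscuit4, biscuit5 below 0.03 m/s and contact force between the fingers and biscuit1 below 0.5 N and contact force between the fingers and biscuit2 below 0.5 N and contact force between the fingers and biscuit3 below 0.5 N and contact force between the fingers and biscuit4 below 0.5 N and contact force between the fingers and biscuit5 below 0.5 N), for 0.3 s.
4. the cover is back on, fully seated, ears in the gaps (horizontal distance between cover and plate below 0.008 m and z of cover in the frame of keeper below 0.022 m and angle between cover's own z axis and vertical below 0.05 rad and angle between the x axis of cover and the x axis of keeper, either way round below 0.42 rad), for 0.2 s.
5. the collar is turned to its locked mark (value of joint collar above 0.87 rad), for 0.2 s.
At the end, for the whole second after the job is handed in: Collar within 0.07 rad of locked; cover seated (origin under 22 mm up, within 8 mm of the plate's centre, tilt under 0.05 rad, x axis within 0.42 rad of the keeper's either way round); every round present flat (0.12 rad), centre within 18 mm of the plate's centre; all at rest (all of step 4 and horizontal distance between each of biscuit1, biscuit2, biscuit3, biscuit4, biscuit5 and plate below 0.018 m and angle between the z axis of each of biscuit1, biscuit2, biscuit3, biscuit4, biscuit5 and the z axis of keeper, either way round below 0.12 rad and z of each of biscuit1, biscuit2, biscuit3, biscuit4, biscuit5 in the frame of plate above -0.004 m and linear speed of each of biscuit1, biscuit2, biscuit3, biscuit4, biscuit5 below 0.03 m/s and value of joint collar above 0.87 rad and linear speed of cover below 0.02 m/s); the robot touches nothing.
It fails at once if a bystander is moved more than 40 mm (distance of any of jam, tin, ramekin, spoon from where it was at the start of the episode above 0.04 m).
Of biscuit1, biscuit2, biscuit3, biscuit4, biscuit5 only 3 to 5 are there at a start; the rules pass over those that are not, and their reading is None.
At some moment in a run one of biscuit1, biscuit2, biscuit3, biscuit4, biscuit5, cover may be knocked a few centimetres aside while the robot is not near it.
Once in a run the grip may slacken for a moment while it holds something.
It also fails if it takes over 210 s, if anything falls off the work surface, if the arm or the gripper's body presses on something with over 40 N, if the wrist force passes 120 N, or if a joint passes its speed limit or range.

## Working session

There is one attempt and no reset: what is moved stays moved. The work goes in short steps, Python scripts to look and compute and a tool call to move; the robot and the scene stay as the last step left them, time stands still between calls to the robot, and variables do not carry over. Pictures are saved under pics/ and viewed, at most 14 in all, crops included, and the job is handed in when it is done.

Besides the shell and the picture viewer there is one more tool, called as name(argument=value, ...) on one line, values as JSON. servo_tool: Moves the arm, as the interface text tells. Its arguments: {"type":"object","properties":{"commands":{"type":"array","items":{"type":"number"}}},"required":["commands"]}

```bash
mkdir -p pics
python3 - <<'E'
from bench import robot, snapshot
import cv2,numpy as np
o=robot.get_obs();print(o['time'],o['tool_pos'],o['ee_rot'],o['width'],robot.tips_ahead)
a=snapshot("scene");b=snapshot("top")
for n,s in(("scene",a),("top",b)):
    cv2.imwrite(f"pics/{n}0.png",s["img"]);print(s["camera_matrix"].round(1).tolist(),s["extrinsics"].round(3).tolist())
w=snapshot("wrist");print(w["camera_matrix"].round(1).tolist(),w["hand_eye"].round(4).tolist())
E
```

```text
0.0 [0.15008041 0.52858997 0.2153335 ] [-3.13944958e+00 -2.20381445e-04  2.86483473e+00] 0.09355409154934037 0.011
[[484.5, 0.0, 252.5], [0.0, 484.5, 188.5], [0.0, 0.0, 1.0]] [[-0.616, 0.454, -0.644, 1.34], [0.788, 0.331, -0.519, 0.614], [-0.022, -0.827, -0.562, 0.837], [0.0, 0.0, 0.0, 1.0]]
[[428.3, 0.0, 254.6], [0.0, 428.3, 198.4], [0.0, 0.0, 1.0]] [[0.021, -0.984, 0.177, 0.283], [-1.0, -0.021, 0.001, -0.053], [0.003, -0.177, -0.984, 1.36], [0.0, 0.0, 0.0, 1.0]]
[[297.3, 0.0, 257.8], [0.0, 297.3, 189.7], [0.0, 0.0, 1.0]] [[0.0004, -0.9602, -0.2792, 0.0828], [1.0, 0.0004, 0.0003, 0.0004], [-0.0002, -0.2792, 0.9602, -0.1684], [0.0, 0.0, 0.0, 1.0]]
```

View pics/top0.png

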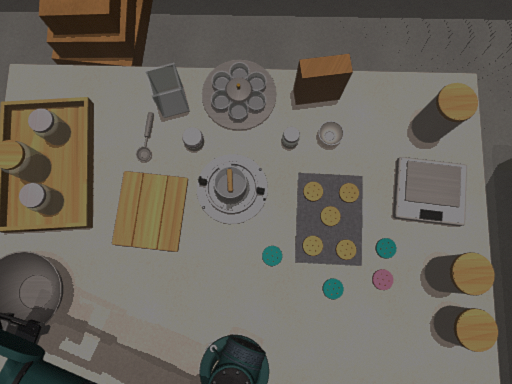

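View pics/scene0.png

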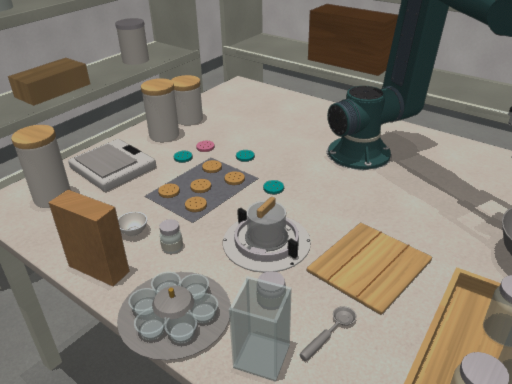

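The top view shows the keeper at (232,190), five rounds on the mat at (330,218), the board at (150,210), and pink and turquoise look-alikes around the mat. In the scene view the keeper is at (266,235), with its fins at (242,215) and (293,248).

```bash
cat > h.py <<'E'
from bench import robot, snapshot, spotter
import cv2,numpy as np
from scipy.spatial.transform import Rotation as R
def tool():
    o=robot.get_obs();T=np.eye(4);T[:3,:3]=R.from_euler('xyz',o['ee_rot']).as_matrix();T[:3,3]=o['tool_pos'];return T
def shot(n):
    T=tool();s=snapshot(n);s['E']=T@s['hand_eye'] if n=='wrist' else s['extrinsics'];s['w']=n=='wrist';return s
def ray(s,p):
    K=s['camera_matrix'];u=np.array([(p[0]-K[0,2])/K[0,0],(p[1]-K[1,2])/K[1,1]])
    if s['w']:
        r=np.hypot(*u);d=np.r_[u/max(r,1e-9)*np.sin(r),np.cos(r)]
    else: d=np.r_[u,1.]
    d=s['E'][:3,:3]@d;return s['E'][:3,3],d/np.linalg.norm(d)
def at(s,p,z):
    o,d=ray(s,p);return o+d*(z-o[2])/d[2]
def proj(s,P):
    c=np.linalg.inv(s['E'])@np.r_[P,1];c=c[:3];K=s['camera_matrix']
    if s['w']:
        t=np.arctan2(np.hypot(c[0],c[1]),c[2]);u=c[:2]/np.hypot(c[0],c[1])*t
    else: u=c[:2]/c[2]
    return u*K[0,0]+K[:2,2]
def tri(*sp):
    A=np.zeros((3,3));b=np.zeros(3)
    for s,p in sp:
        o,d=ray(s,p);M=np.eye(3)-np.outer(d,d);A+=M;b+=M@o
    return np.linalg.solve(A,b)
def cen(r):
    ys,xs=np.nonzero(r);return np.array([xs.mean(),ys.mean()])
def seen(s,n,c=.3):
    return [(round(d['conf'],2),cen(d['region']),d) for d in spotter.trace(n,s) if d['conf']>c]
E
python3 - <<'E'
from h import *
S={n:shot(n) for n in('top','scene')}
Z=dict(biscuit1=.014,board=.014,mat=.002,fin_a=.048,cover=.06,cover_handle=.12,keeper=.003,collar=.03,jam=.04,tin=.03,ramekin=.02,spoon=.01)
for n,z in Z.items():
  for k in S:
    for c,p,d in seen(S[k],n,.2): print(n,k,c,p.round(1),d['box'],d['region'].sum(),at(S[k],p,z).round(3))
for k,bx in(('top',(190,150,84,74)),('scene',(212,190,108,80))):
  x,y,w,h=bx;cv2.imwrite(f'pics/k_{k}.png',cv2.resize(S[k]['img'][y:y+h,x:x+w],None,fx=7,fy=7,interpolation=cv2.INTER_CUBIC))
E
```

```text
biscuit1 top 0.89 [345.9 248.8] [339.9, 243.0, 16.3, 13.4] 281 [ 0.37  -0.34   0.014]
biscuit1 top 0.85 [382.2 279.1] [369.1, 267.8, 25.4, 24.0] 339 [ 0.279 -0.451  0.014]
biscuit1 top 0.82 [329.9 215.8] [321.9, 207.9, 18.7, 18.3] 318 [ 0.473 -0.292  0.014]
biscuit1 top 0.77 [332.2 288. ] [325.4, 275.6, 18.3, 22.8] 344 [ 0.249 -0.296  0.014]
biscuit1 top 0.76 [385.6 248.3] [373.6, 237.5, 22.4, 21.3] 318 [ 0.374 -0.465  0.014]
biscuit1 top 0.73 [271.7 255.3] [260.3, 246.6, 20.0, 18.0] 294 [ 0.345 -0.109  0.014]
biscuit1 top 0.66 [312.7 191.4] [305.0, 185.5, 15.7, 16.5] 290 [ 0.551 -0.237  0.014]
biscuit1 top 0.6 [348.5 192.6] [337.4, 184.3, 21.4, 19.9] 321 [ 0.549 -0.352  0.014]
biscuit1 top 0.53 [312.3 245.5] [302.2, 234.1, 19.3, 23.3] 330 [ 0.378 -0.235  0.014]
biscuit1 top 0.43 [330.4 132.3] [320.0, 121.3, 25.0, 22.3] 497 [ 0.75  -0.296  0.014]
biscuit1 scene 0.82 [195.9 204. ] [184.9, 195.5, 23.4, 16.8] 254 [ 0.557 -0.23   0.014]
biscuit1 scene 0.74 [234.1 177.7] [223.8, 171.5, 20.3, 16.8] 253 [ 0.384 -0.23   0.014]
biscuit1 scene 0.65 [272.9 186.7] [264.5, 181.7, 17.5, 11.9] 233 
[... 2901 characters left out ...]
 89.6, 64.2] 2926 [0.602 0.058 0.03 ]
ramekin top 0.77 [330.9 132.8] [318.5, 122.3, 26.6, 21.2] 461 [ 0.746 -0.297  0.02 ]
ramekin top 0.66 [232.1 186.1] [198.4, 160.3, 66.4, 53.4] 479 [0.561 0.021 0.02 ]
ramekin scene 0.67 [265.  242.2] [233.6, 205.7, 66.9, 54.1] 973 [0.579 0.037 0.02 ]
ramekin scene 0.56 [132.1 222.7] [120.7, 211.6, 27.1, 24.3] 534 [ 0.73  -0.305  0.02 ]
spoon top 0.73 [329.7 215.7] [320.7, 207.2, 19.3, 18.4] 313 [ 0.474 -0.292  0.01 ]
spoon top 0.72 [145.4 141.5] [134.1, 109.8, 19.6, 50.7] 368 [0.707 0.31  0.01 ]
spoon top 0.62 [229.4 184.7] [197.2, 163.4, 64.6, 50.0] 475 [0.568 0.031 0.01 ]
spoon scene 0.69 [328.1 331.2] [299.7, 307.2, 54.4, 52.6] 796 [0.721 0.309 0.01 ]
```

servo_tool(commands=[-0.05,-0.04,-0.03,0,0,0,0.094,-0.1,-0.075,-0.06,0,0,0,0.094,-0.15,-0.11,-0.09,0,0,0,0.094,-0.2,-0.145,-0.12,0,0,0,0.094,-0.25,-0.18,-0.13,0,0,0,0.094,-0.3,-0.215,-0.13,0,0,0,0.094,-0.35,-0.25,-0.13,0,0,0,0.094,-0.4,-0.29,-0.13,0,0,0,0.094,-0.45,-0.33,-0.13,0,0,0,0.094,-0.5,-0.36,-0.13,0,0,0,0.094])

```text
time: 2.7
tool_pos: [0.5216, 0.0582, 0.347]
ee_rot: [3.141, 0.001, 2.864]
wrist_force: [0.2, 1.2, 0.7]
width: 0.0939
finger_force: 0.0
```

Run:
```python
from h import *
T=tool();o=robot.get_obs();print(o['time'],o['tool_pos'],o['ee_rot'],o['joint_positions'])
s=shot('wrist');cv2.imwrite('pics/w1.png',s['img'])
import pickle;pickle.dump(s,open('w1.pkl','wb'))
for n in('fin_a','cover_handle','cover','keeper','lug','ear'):
  for c,p,d in seen(s,n,.3):print(n,c,p.round(1),d['box'])
```

```text
2.7 [0.52159149 0.0581773  0.34700421] [3.14086358e+00 1.15797265e-03 2.86434856e+00] [ 2.77572965e-03  4.15905641e-02  1.16203724e+00  4.07615137e-04
  1.93665045e+00 -1.29063085e+00]
fin_a 0.8 [242.9 172.7] [183.1, 133.8, 126.9, 92.3]
cover_handle 0.76 [243.9 185.2] [211.0, 138.6, 68.0, 87.7]
cover 0.57 [243.5 185.4] [207.4, 141.3, 68.4, 82.1]
keeper 0.8 [246.  168.5] [175.2, 112.5, 136.9, 123.1]
lug 0.84 [242.1 172.8] [181.0, 128.0, 128.3, 102.1]
```

View pics/w1.png

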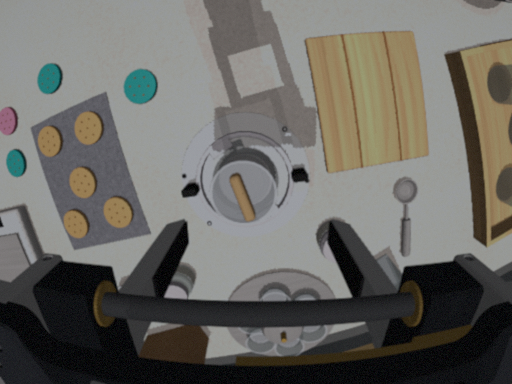

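The wrist view shows the keeper at (246,170), fins at (191,190) and (300,175), and marks near (285,129), (209,223) and (184,176). I'll enlarge it.

Run:
```python
import cv2
im=cv2.imread('pics/w1.png')[105:240,170:320];cv2.imwrite('pics/w1c.png',cv2.resize(im,None,fx=4.4,fy=4.4,interpolation=cv2.INTER_CUBIC))
```

```text
(no output)
```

View pics/w1c.png

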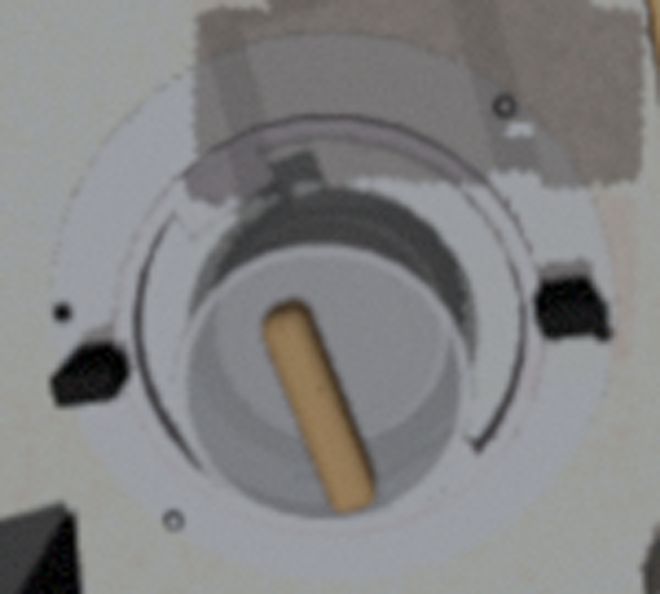

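The crop gives ring marks at full-image (284.8,129.1) and (209.5,223.2), a solid dot at (184.1,175.9), and handle ends near (236,175) and (250,218).

Run:
```python
from h import *
import pickle
s=pickle.load(open('w1.pkl','rb'))
f=lambda x,y:(170+x/4.4,105+y/4.4)
A=at(s,f(505,106),.006);B=at(s,f(174,520),.006);D=at(s,f(62,312),.006);D2=at(s,f(607,332),.006)
c=(A+B)/2;print(A,B,D,D2,'c',c, 'r',[np.linalg.norm(q-c) for q in(A,B,D,D2)])
an=lambda q:np.degrees(np.arctan2(*(q-c)[1::-1]))
print([an(q) for q in(A,B,D,D2)])
for q in ((290,310),(352,500)):print(at(s,f(*q),.128))
h=[at(s,f(*q),.128) for q in((290,310),(352,500))];print('handle',sum(h)/2,np.degrees(np.arctan2(*(h[1]-h[0])[1::-1])))
# fin fit: silhouette of dark pixels
g=s['img'].max(2)<45;m=np.zeros_like(g);m[155:205,178:312]=1;g&=m
t=shot('top');gt=t['img'].max(2)<45;mt=np.zeros_like(gt);mt[165:205,192:270]=1;gt&=mt
def sil(S,ang,cc):
    im=np.zeros(S['img'].shape[:2],np.uint8)
    for a in(ang,ang+180):
        a=np.radians(a);e=np.array([np.cos(a),np.sin(a)]);n=np.array([-e[1],e[0]])
        P=[proj(S,np.r_[cc[:2]+r*e+k*n,z]) for r in(.079,.105) for k in(-.007,.007) for z in(.012,.058)]
        cv2.fillConvexPoly(im,cv2.convexHull(np.float32(P)).round().astype(np.int32),1)
    return im>0
best=sorted((( (sil(s,a,c)^g).sum(),a) for a in np.arange(0,180,1)))[:6];print(g.sum(),best)
best=sorted((( (sil(t,a,c)^gt).sum(),a) for a in np.arange(0,180,1)))[:6];print(gt.sum(),best)
# keeper centre from other cams via triangulating handle? mats etc
sc=shot('scene');print('proj centre top/scene',proj(t,c),proj(sc,c),proj(t,np.r_[c[:2],.128]))
def col(S):
    hsv=cv2.cvtColor(S['img'],cv2.COLOR_BGR2HSV);return cv2.inRange(hsv,(12,90,90),(28,255,255))
for S,n in((s,'w'),(t,'t'),(sc,'s')):
    k,l,st,ce=cv2.connectedComponentsWithStats(col(S))
    print(n,[(ce[i].round(1).tolist(),int(st[i,4])) for i in range(1,k) if 40<st[i,4]<700])
```

```text
[0.49383157 0.11491116 0.006     ] [ 0.62323441 -0.06366119  0.006     ] [ 0.52405344 -0.07945287  0.006     ] [0.59311779 0.13186012 0.006     ] c [0.55853299 0.02562499 0.006     ] r [np.float64(0.11026465749833719), np.float64(0.11026465749833712), np.float64(0.11059021312613128), np.float64(0.11172292230793153)]
[np.float64(125.92904586925526), np.float64(-54.0709541307448), np.float64(-108.16638986407841), np.float64(71.96736381587847)]
[0.52364146 0.027781   0.128     ]
[0.58849525 0.02852891 0.128     ]
handle [0.55606836 0.02815496 0.128     ] 0.6607172532595575
333 [(np.int64(261), np.int64(83)), (np.int64(269), np.int64(82)), (np.int64(274), np.int64(81)), (np.int64(284), np.int64(84)), (np.int64(289), np.int64(80)), (np.int64(318), np.int64(79))]
459 [(np.int64(450), np.int64(80)), (np.int64(451), np.int64(79)), (np.int64(458), np.int64(82)), (np.int64(459), np.int64(83)), (np.int64(461), np.int64(81)), (np.int64(465), np.int64(78))]
proj centre top/scene [230.93719823 187.84061515] [266.16192754 240.49194345] [228.79387955 179.5235228 ]
w [([382.3, 97.6], 501), ([88.0, 127.6], 697), ([49.0, 140.9], 536), ([82.0, 182.1], 605), ([242.1, 197.8], 457), ([117.4, 211.9], 658), ([75.3, 223.7], 492)]
t [([137.6, 16.0], 165), ([55.4, 55.2], 54), ([105.8, 60.5], 353), ([177.5, 192.2], 533), ([312.7, 190.9], 303), ([348.6, 192.2], 305), ([330.1, 215.6], 313), ([312.4, 245.3], 324), ([345.7, 249.3], 326)]
s [([75.6, 82.6], 73), ([211.5, 166.1], 192), ([234.2, 177.8], 216), ([200.3, 185.4], 229), ([168.3, 190.3], 233), ([195.3, 203.9], 263), ([265.6, 206.9], 189), ([170.7, 291.8], 41)]
```

```bash
cat >> h.py <<'E'
def rel(x,y,z,yaw,frm=None):
    """shift in tool axes and rotation about tool z (deg) to pointing-down pose; frm=(x,y,z,yaw) or measured"""
    T=tool()
    if frm is not None:
        T=np.eye(4);T[:3,:3]=R.from_euler('xyz',[np.pi,0,np.radians(frm[3])]).as_matrix();T[:3,3]=frm[:3]
    G=R.from_euler('xyz',[np.pi,0,np.radians(yaw)]).as_matrix()
    return (T[:3,:3].T@(np.r_[x,y,z]-T[:3,3])).round(4).tolist()+R.from_matrix(T[:3,:3].T@G).as_rotvec(degrees=True).round(1).tolist()
C=np.array([.5585,.0256]);KY=8.9
def arc(a,r=.096,z=.038):
    t=np.radians(a);return C[0]+r*np.cos(t),C[1]+r*np.sin(t),z
E
python3 - <<'E'
from h import *
import pickle
s=pickle.load(open('w1.pkl','rb'));t=shot('top');sc=shot('scene')
W=[(88,127.6),(49,140.9),(82,182.1),(117.4,211.9),(75.3,223.7)];
Tn=[(312.4,245.3),(345.7,249.3),(330.1,215.6),(312.7,190.9),(348.6,192.2)]
Sc=[(234.2,177.8),(211.5,166.1),(200.3,185.4),(195.3,203.9),(168.3,190.3)]
for a,b,c in zip(W,Tn,Sc):
    print(tri((s,a),(t,b),(sc,c)).round(4),tri((t,b),(sc,c)).round(4),at(s,a,.014).round(3),at(t,b,.014).round(3))
print('handle',tri((s,(242.1,197.8)),(sc,(265.6,206.9))))
print(rel(*arc(82,z=.13),82)); print(rel(*arc(82,z=.038),82))
E
```

```text
[ 0.3783 -0.2353  0.0089] [ 0.3784 -0.2354  0.009 ] [ 0.379 -0.232  0.014] [ 0.379 -0.236  0.014]
[ 0.3681 -0.3402  0.0093] [ 0.3682 -0.3401  0.0094] [ 0.369 -0.336  0.014] [ 0.368 -0.34   0.014]
[ 0.4734 -0.292   0.0093] [ 0.4737 -0.292   0.0095] [ 0.473 -0.288  0.014] [ 0.474 -0.292  0.014]
[ 0.5528 -0.2373  0.0088] [ 0.553  -0.2372  0.009 ] [ 0.551 -0.234  0.014] [ 0.552 -0.237  0.014]
[ 0.5508 -0.3526  0.0094] [ 0.551  -0.3524  0.0095] [ 0.55  -0.349  0.014] [ 0.551 -0.352  0.014]
handle [0.55944835 0.02525068 0.11626771]
[-0.0334, 0.0712, 0.2172, 0.1, 0.0, 82.3]
[-0.0333, 0.0711, 0.3092, 0.1, 0.0, 82.3]
```

servo_tool(commands=[-0.004,0.01,0.02,0,0,10,0.094,-0.008,0.02,0.04,0,0,20,0.094,-0.012,0.03,0.06,0,0,30,0.094,-0.016,0.04,0.09,0,0,40,0.094,-0.02,0.05,0.12,0,0,50,0.094,-0.024,0.06,0.15,0,0,60,0.094,-0.029,0.066,0.18,0,0,70,0.094,-0.0334,0.0712,0.2,0,0,80,0.094,-0.0334,0.0712,0.217,0,0,82.3,0.094,-0.0334,0.0712,0.217,0,0,82.3,0.094])

```text
time: 4.5
tool_pos: [0.5709, 0.12, 0.1278]
ee_rot: [-3.138, 0.001, 1.43]
wrist_force: [0.4, 0.3, -0.2]
width: 0.0938
finger_force: 0.0
```

Run:
```python
from h import *
s=shot('wrist');cv2.imwrite('pics/w2.png',s['img']);print(rel(*arc(82),82))
```

```text
[0.0007, 0.0001, 0.0913, -0.1, 0.0, -0.1]
```

View pics/w2.png

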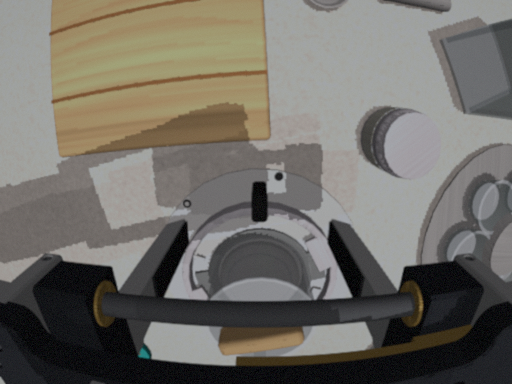

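The fin is at (259,200), centred between the fingers (about (187,250) and (330,250)), with the locked dot at (279,176) and the open ring at (187,203). I'll descend and pinch.

servo_tool(commands=[0.0005,0,0.045,0,0,0,0.094,0.0005,0,0.09,0,0,0,0.094,0.0005,0,0.09,0,0,0,0.094,0.0005,0,0.09,0,0,0,0.005,0.0005,0,0.09,0,0,0,0.005,0.0005,0,0.09,0,0,0,0.005,0.0005,0,0.09,0,0,0,0.005,0.0005,0,0.09,0,0,0,0.005])

```text
time: 5.55
tool_pos: [0.5725, 0.12, 0.0398]
ee_rot: [3.141, -0.0, 1.428]
wrist_force: [-1.2, 0.5, 0.3]
width: 0.0473
finger_force: 0.0
```

Run:
```python
from h import *
o=robot.get_obs();T=tool();yaw=np.degrees(o['ee_rot'][2]);print(o['tool_pos'],yaw,o['width'],o['finger_force'],o['wrist_force'])
p=o['tool_pos'];d=p[:2]-C;a0=np.degrees(np.arctan2(d[1],d[0]));r=np.hypot(*d);print(a0,r)
for k in range(1,11):
    da=4.8*k;print(rel(*arc(a0+da,r,p[2]),yaw+da,(*p,yaw)))
```

```text
[0.57251267 0.11997357 0.0397552 ] 81.83933340012351 0.04733545066109139 0.0 [-1.17091424  0.50099024  0.28580549]
81.55437591517915 0.09540820098899012
[-0.0003, -0.008, -0.0, -0.0, 0.0, -4.8]
[-0.0013, -0.0159, -0.0, 0.0, 0.0, -9.6]
[-0.0029, -0.0237, -0.0, -0.0, 0.0, -14.4]
[-0.0052, -0.0314, -0.0, 0.0, 0.0, -19.2]
[-0.0081, -0.0388, -0.0, -0.0, 0.0, -24.0]
[-0.0116, -0.046, -0.0, 0.0, 0.0, -28.8]
[-0.0157, -0.0529, -0.0, 0.0, 0.0, -33.6]
[-0.0203, -0.0594, -0.0, 0.0, 0.0, -38.4]
[-0.0255, -0.0654, -0.0, 0.0, 0.0, -43.2]
[-0.0312, -0.0711, -0.0, 0.0, 0.0, -48.0]
```

servo_tool(commands=[0,0,0,0,0,0,0.005,0,0,0,0,0,0,0.005,0,0,0,0,0,0,0.005,0,0,0,0,0,0,0.005,0,0,0,0,0,0,0.005])

```text
time: 6.18
tool_pos: [0.5722, 0.12, 0.0394]
ee_rot: [-3.141, -0.0, 1.428]
wrist_force: [-0.4, -0.4, 0.7]
width: 0.0139
finger_force: 30.0
```

servo_tool(commands=[-0.0003,-0.008,0,0,0,-4.8,0.005,-0.0013,-0.0159,0,0,0,-9.6,0.005,-0.0029,-0.0237,0,0,0,-14.4,0.005,-0.0052,-0.0314,0,0,0,-19.2,0.005,-0.0081,-0.0388,0,0,0,-24,0.005,-0.0116,-0.046,0,0,0,-28.8,0.005,-0.0157,-0.0529,0,0,0,-33.6,0.005,-0.0203,-0.0594,0,0,0,-38.4,0.005,-0.0255,-0.0654,0,0,0,-43.2,0.005,-0.0264,-0.0664,0,0,0,-44,0.005])

```text
time: 7.42
tool_pos: [0.5025, 0.1032, 0.0394]
ee_rot: [-3.142, -0.0, 2.195]
wrist_force: [-0.4, 0.1, -1.0]
width: 0.014
finger_force: 30.0
```

servo_tool(commands=[0,0,0,0,0,0,0.03,0,0,0,0,0,0,0.05,0,0,0,0,0,0,0.05,0,0,-0.04,0,0,0,0.05,0,0,-0.09,0,0,0,0.05,0,0,-0.14,0,0,0,0.06])

```text
time: 8.18
tool_pos: [0.5028, 0.1033, 0.1808]
ee_rot: [-3.141, -0.0, 2.196]
wrist_force: [0.1, -0.4, -0.2]
width: 0.0571
finger_force: 0.0
```

Run:
```python
from h import *
s=shot('wrist');cv2.imwrite('pics/w3.png',s['img']);t=shot('top');sc=shot('scene')
P=[]
for S,n in((s,'w'),(t,'t'),(sc,'s')):
    hsv=cv2.cvtColor(S['img'],cv2.COLOR_BGR2HSV);m=cv2.inRange(hsv,(8,70,70),(28,255,255))
    k,l,st,ce=cv2.connectedComponentsWithStats(m);q=proj(S,np.r_[C,.115]);i=1+np.argmin(np.hypot(*(ce[1:]-q).T));print(n,q.round(1),ce[i].round(1),st[i]);P.append((S,ce[i]))
print(tri(*P),tri(*P[::2]))
print(rel(.5575,.027,.20,180.7))
```

```text
w [257.8 299.1] [245.7 291.4] [225 276  57  26 820]
t [229.  180.5] [229.5 179.7] [227 169   6  23 115]
s [265.9 207.2] [265.5 206.9] [257 197  18  21 200]
[0.55407244 0.02266056 0.11061221] [0.54813093 0.01821322 0.10494585]
[-0.0928, -0.0022, -0.0162, 0.3, 0.4, -54.9]
```

servo_tool(commands=[-0.01,0,-0.01,0,0,-9,0.07,-0.025,0,-0.016,0,0,-18,0.08,-0.04,0,-0.016,0,0,-27,0.09,-0.055,0,-0.016,0,0,-36,0.094,-0.07,-0.001,-0.016,0,0,-45,0.094,-0.085,-0.002,-0.016,0,0,-54,0.094,-0.0928,-0.0022,-0.016,0,0,-55,0.094,-0.0928,-0.0022,-0.016,0,0,-55,0.094])

```text
time: 9.32
tool_pos: [0.5551, 0.0266, 0.1942]
ee_rot: [3.141, -0.002, -3.13]
wrist_force: [-0.5, -0.1, 0.7]
width: 0.0938
finger_force: 0.0
```

Run:
```python
from h import *
s=shot('wrist');cv2.imwrite('pics/w4.png',s['img'])
hsv=cv2.cvtColor(s['img'],cv2.COLOR_BGR2HSV);m=cv2.inRange(hsv,(8,70,70),(28,255,255))
k,l,st,ce=cv2.connectedComponentsWithStats(m);q=proj(s,np.r_[C,.128]);i=1+np.argmin(np.hypot(*(ce[1:]-q).T));print(q,ce[i],st[i])
ys,xs=np.nonzero(l==i);P=np.array([at(s,(x,y),.128)[:2] for x,y in zip(xs,ys)]);r=cv2.minAreaRect(P.astype(np.float32)*1000);print(r,P.min(0),P.max(0))
print(rel(.5575,.027,.116,180.7))
```

```text
[255.58577699 210.14449255] [255.55555556 205.71158392] [ 245  166   22   79 1269]
((555.4658813476562, 25.416616439819336), (69.82261657714844, 14.62791919708252), 4.6378397941589355) [0.52077617 0.01669107] [0.59026417 0.0349465 ]
[-0.0025, 0.0, 0.0786, 0.0, -0.1, 0.0]
```

View pics/w4.png

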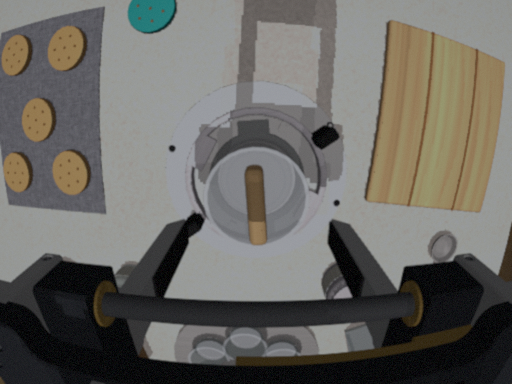

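The fins now stand beside the rings, so the collar is open. The handle runs from (254,168) to (258,243), at a yaw of about 4°. Next I grasp it.

servo_tool(commands=[0,-0.001,0.04,0,0,-3.5,0.06,0,-0.001,0.077,0,0,-3.5,0.04,0,-0.001,0.077,0,0,-3.5,0.01,0,-0.001,0.077,0,0,-3.5,0.008,0,-0.001,0.077,0,0,-3.5,0.008,0,-0.001,0.077,0,0,-3.5,0.008,0,-0.001,0.077,0,0,-3.5,0.008,0,-0.001,0.077,0,0,-3.5,0.008])

```text
time: 10.38
tool_pos: [0.5556, 0.0256, 0.1186]
ee_rot: [-3.141, 0.0, -3.066]
wrist_force: [-0.1, -4.3, 2.9]
width: 0.0175
finger_force: 1.3
```

servo_tool(commands=[0,0,0,0,0,0,0.008,0,0,0,0,0,0,0.008,0,0,0,0,0,0,0.008])

```text
time: 10.75
tool_pos: [0.5555, 0.0254, 0.1185]
ee_rot: [-3.141, 0.0, -3.066]
wrist_force: [1.1, -1.5, -0.0]
width: 0.0158
finger_force: 30.0
```

servo_tool(commands=[0,0,-0.02,0,0,0,0.008,0,0,-0.045,0,0,0,0.008,0,0,-0.07,0,0,0,0.008,0,0,-0.08,0,0,0,0.008,0.01,0.03,-0.08,0,0,0,0.008,0.02,0.08,-0.08,0,0,0,0.008,0.035,0.13,-0.08,0,0,0,0.008,0.05,0.18,-0.08,0,0,0,0.008,0.058,0.23,-0.08,0,0,0,0.008,0.061,0.255,-0.08,0,0,0,0.008])

```text
time: 12.0
tool_pos: [0.4735, 0.2778, 0.197]
ee_rot: [3.141, -0.003, -3.063]
wrist_force: [0.7, 0.2, -2.7]
width: 0.0158
finger_force: 30.0
```

Run:
```python
from h import *
o=robot.get_obs();print(o['tool_pos'],o['ee_rot'],o['width'],o['finger_force'],o['wrist_force'])
s=shot('wrist');cv2.imwrite('pics/w5.png',s['img'])
A=at(s,(0,0),.0)
for n,z in(('board',.014),('lug',.03)):
  for S in(s,shot('top')):
    for c,p,d in seen(S,n,.3):
      ys,xs=np.nonzero(d['region']);P=np.float32([at(S,(x,y),z)[:2] for x,y in zip(xs,ys)])*1000;print(n,c,cv2.minAreaRect(P))
```

```text
[0.47347661 0.2777645  0.19695696] [ 3.14129635e+00 -2.84271313e-03 -3.06291855e+00] 0.01579833603186522 29.991808533668518 [ 0.72021944  0.20383274 -2.66072006]
board 0.89 ((477.08831787109375, 282.75677490234375), (208.49000549316406, 237.58872985839844), 84.75960540771484)
board 0.88 ((479.72113037109375, 278.8529052734375), (209.68771362304688, 237.72616577148438), 83.94448852539062)
lug 0.76 ((566.896728515625, 23.727920532226562), (174.21456909179688, 204.09043884277344), 72.8791275024414)
lug 0.74 ((558.210205078125, 20.84435272216797), (165.09579467773438, 165.52247619628906), 78.98811340332031)
```

View pics/w5.png

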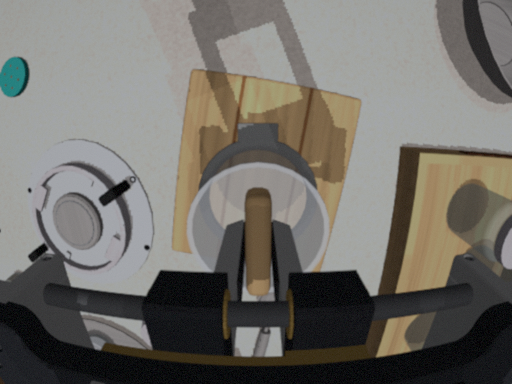

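The cover hangs from the handle at (258,240) over the board, and the keeper at (85,215) is open with its plate bare. I'll lower it.

servo_tool(commands=[0,0,0.03,0,0,0,0.008,0,0,0.06,0,0,0,0.008,0,0,0.077,0,0,0,0.008,0,0,0.081,0,0,0,0.008,0,0,0.083,0,0,0,0.008,0,0,0.083,0,0,0,0.008])

```text
time: 13.1
tool_pos: [0.4761, 0.2757, 0.1167]
ee_rot: [3.141, 0.002, -3.066]
wrist_force: [0.0, -0.5, -2.3]
width: 0.0157
finger_force: 30.0
```

servo_tool(commands=[0,0,0,0,0,0,0.04,0,0,0,0,0,0,0.06,0,0,0,0,0,0,0.06,0,0,-0.03,0,0,0,0.06,0,0,-0.06,0,0,0,0.07,0,0,-0.1,0,0,0,0.08,0,0,-0.14,0,0,0,0.09])

```text
time: 13.98
tool_pos: [0.4752, 0.2753, 0.2568]
ee_rot: [3.141, 0.0, -3.066]
wrist_force: [0.3, -0.2, 1.0]
width: 0.0826
finger_force: 0.0
```

Run:
```python
from h import *
t=shot('top');sc=shot('scene')
def blobs(S):
    hsv=cv2.cvtColor(S['img'],cv2.COLOR_BGR2HSV);k,l,st,ce=cv2.connectedComponentsWithStats(cv2.inRange(hsv,(12,90,90),(28,255,255)))
    return [ce[i] for i in range(1,k) if 150<st[i,4]<400]
T=[p for p in blobs(t) if -.43<at(t,p,.008)[1]<-.15]; Q=blobs(sc)
for p in T:
    q=min(Q,key=lambda q:np.hypot(*(proj(sc,at(t,p,.008))-q)));print(p.round(1),tri((t,p),(sc,q)).round(4))
print(robot.get_obs()['tool_pos'],rel(.551,-.352,.22,90),rel(.4734,-.292,.12,90))
```

```text
[312.8 190.9] [ 0.553  -0.2373  0.0091]
[348.7 192.2] [ 0.551  -0.3528  0.0095]
[330.1 215.6] [ 0.4737 -0.292   0.0096]
[312.5 245.3] [ 0.3784 -0.2355  0.0092]
[345.7 249.3] [ 0.3682 -0.3401  0.0095]
[0.47738154 0.27633945 0.26173294] [-0.0254, -0.6323, 0.0395, 0.7, 0.3, 94.3] [0.0485, -0.567, 0.139, 0.7, 0.3, 94.3]
```

servo_tool(commands=[-0.003,-0.04,0,0,0,7,0.094,-0.006,-0.1,0,0,0,17,0.094,-0.01,-0.15,0,0,0,27,0.094,-0.014,-0.21,0,0,0,37,0.094,-0.018,-0.27,0,0,0,47,0.094,-0.022,-0.33,0,0,0,57,0.094,-0.026,-0.39,0,0,0,67,0.094,-0.03,-0.44,0.02,0,0,77,0.094,-0.034,-0.49,0.05,0,0,87,0.094,-0.037,-0.5155,0.09,0,0,94.3,0.094])

```text
time: 15.32
tool_pos: [0.5513, -0.2386, 0.1641]
ee_rot: [3.141, 0.001, 1.564]
wrist_force: [-0.1, -0.6, 0.2]
width: 0.0943
finger_force: 0.0
```

servo_tool(commands=[0,0,0.01,0,0,0,0.094,0,0,0.01,0,0,0,0.094])

```text
time: 15.58
tool_pos: [0.5507, -0.2348, 0.1544]
ee_rot: [-3.14, -0.002, 1.573]
wrist_force: [0.3, 0.6, 0.4]
width: 0.0939
finger_force: 0.0
```

```bash
cat >> h.py <<'E'
def wb(s,z=.008,amin=300):
    """biscuits in a wrist picture: world centres at height z"""
    hsv=cv2.cvtColor(s['img'],cv2.COLOR_BGR2HSV);m=cv2.inRange(hsv,(12,90,90),(28,255,255))
    cs,_=cv2.findContours(m,cv2.RETR_EXTERNAL,cv2.CHAIN_APPROX_NONE);out=[]
    for c in cs:
        if cv2.contourArea(c)<amin: continue
        P=np.float32([at(s,q[0],z)[:2] for q in c])*1000;(x,y),r=cv2.minEnclosingCircle(P);out.append((round(float(x)),round(float(y)),round(float(r)),c[:,0].mean(0).round().tolist()))
    return out
E
python3 - <<'E'
from h import *
o=robot.get_obs();print(o['tool_pos'],o['ee_rot'])
s=shot('wrist');cv2.imwrite('pics/w6.png',s['img']);print(*wb(s,.014),sep='\n')
E
```

```text
[ 0.5506947  -0.23479021  0.15436293] [-3.13950085e+00 -1.86229128e-03  1.57328138e+00]
(550, -350, 32, [258.0, 274.0])
(369, -338, 32, [117.0, 259.0])
(474, -290, 32, [193.0, 227.0])
(552, -236, 32, [261.0, 183.0])
(379, -234, 32, [113.0, 182.0])
```

View pics/w6.png

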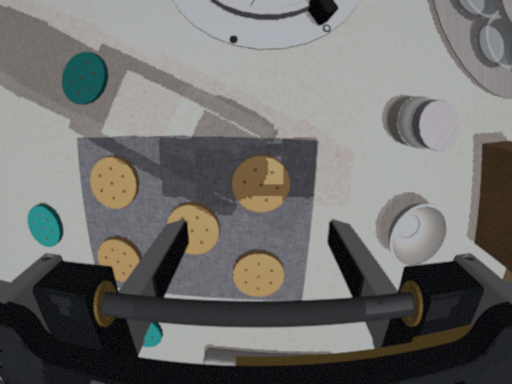

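The rounds show at (261,183), (258,274), (193,227), (113,182) and (117,259), with radius 32 mm matching the text. I grasp the first now.

servo_tool(commands=[-0.001,0.001,0.05,0,0,0,0.094,-0.001,0.001,0.1,0,0,0,0.094,-0.001,0.001,0.13,0,0,0,0.094,-0.001,0.001,0.138,0,0,0,0.08,-0.001,0.001,0.138,0,0,0,0.06,-0.001,0.001,0.138,0,0,0,0.055,-0.001,0.001,0.138,0,0,0,0.055,-0.001,0.001,0.138,0,0,0,0.055,-0.001,0.001,0.138,0,0,0,0.055])

```text
time: 16.75
tool_pos: [0.5539, -0.2374, 0.02]
ee_rot: [3.137, 0.002, 1.572]
wrist_force: [-0.5, 1.1, 5.8]
width: 0.063
finger_force: 30.0
```

servo_tool(commands=[0,0,-0.03,0,0,0,0.055,0,0,-0.08,0,0,0,0.055,0,0,-0.1,0,0,0,0.055])

```text
time: 17.12
tool_pos: [0.5537, -0.2378, 0.1215]
ee_rot: [3.136, 0.003, 1.571]
wrist_force: [-0.2, -0.1, -0.2]
width: 0.0625
finger_force: 30.0
```

Run:
```python
from h import *
o=robot.get_obs();print(o['tool_pos'],o['ee_rot'],o['width'],o['finger_force']);print(rel(*C,.12,90),rel(*C,.046,90))
```

```text
[ 0.55372547 -0.23776506  0.12150883] [3.13631294e+00 2.89141458e-03 1.57134639e+00] 0.06253257135284505 29.999889135360718
[0.2634, 0.0049, 0.0008, 0.3, 0.2, 0.0] [0.2636, 0.0045, 0.0748, 0.3, 0.2, 0.0]
```

servo_tool(commands=[0.05,0.001,0,0,0,0,0.055,0.11,0.002,0,0,0,0,0.055,0.17,0.003,0,0,0,0,0.055,0.23,0.004,0,0,0,0,0.055,0.2634,0.0047,0,0,0,0,0.055,0.2634,0.0047,0.03,0,0,0,0.055,0.2634,0.0047,0.06,0,0,0,0.055,0.2634,0.0047,0.07,0,0,0,0.055,0.2634,0.0047,0.072,0,0,0,0.055,0.2634,0.0047,0.072,0,0,0,0.055])

```text
time: 18.38
tool_pos: [0.5572, 0.0264, 0.0465]
ee_rot: [3.14, -0.0, 1.571]
wrist_force: [-0.9, 0.5, 1.7]
width: 0.0625
finger_force: 30.0
```

servo_tool(commands=[0,0,0.001,0,0,0,0.055])

```text
time: 18.5
tool_pos: [0.5572, 0.0264, 0.0464]
ee_rot: [3.14, 0.0, 1.571]
wrist_force: [-3.0, 0.3, 9.5]
width: 0.0626
finger_force: 30.0
```

servo_tool(commands=[0,0,0,0,0,0,0.074,0,0,0,0,0,0,0.078,0,0,0,0,0,0,0.08,0,0,-0.02,0,0,0,0.08,0,0,-0.06,0,0,0,0.094,0,0,-0.11,0,0,0,0.094,0,0,-0.12,0,0,0,0.094])

```text
time: 19.38
tool_pos: [0.5591, 0.0265, 0.1689]
ee_rot: [3.133, 0.0, 1.571]
wrist_force: [-0.4, -0.2, 0.9]
width: 0.0937
finger_force: 0.0
```

Run:
```python
from h import *
o=robot.get_obs();print(o['tool_pos'],o['ee_rot'])
s=shot('wrist');cv2.imwrite('pics/w7.png',s['img']);print(*wb(s,.042),sep='\n');print('mat',*wb(s,.014),sep='\n');print(rel(.550,-.351,.12,90))
```

```text
[0.55906397 0.02645817 0.16890176] [3.13336614e+00 3.49925010e-04 1.57148104e+00]
(398, -206, 28, [151.0, 343.0])
(557, 28, 31, [255.0, 184.0])
(480, 201, 110, [204.0, 21.0])
mat
(383, -235, 31, [151.0, 343.0])
(557, 20, 34, [255.0, 184.0])
(473, 210, 120, [204.0, 21.0])
[-0.3775, -0.0092, 0.0481, 0.4, 0.0, 0.0]
```

servo_tool(commands=[-0.05,-0.001,0,0,0,0,0.094,-0.11,-0.003,0,0,0,0,0.094,-0.17,-0.005,0,0,0,0,0.094,-0.23,-0.007,0,0,0,0,0.094,-0.29,-0.008,0,0,0,0,0.094,-0.35,-0.009,0,0,0,0,0.094,-0.376,-0.009,0,0,0,0,0.094,-0.376,-0.009,0.02,0,0,0,0.094,-0.376,-0.009,0.02,0,0,0,0.094])

```text
time: 20.55
tool_pos: [0.5461, -0.3486, 0.1395]
ee_rot: [-3.135, -0.005, 1.571]
wrist_force: [0.4, 0.7, 1.0]
width: 0.0942
finger_force: 0.0
```

```bash
cat > look.py <<'E'
from h import *
import sys
o=robot.get_obs();print(o['tool_pos'].round(4),o['ee_rot'].round(3))
s=shot('wrist');B=[b for b in wb(s,.014) if b[2]<40];print(*B,sep='\n')
p=o['tool_pos']*1000;b=min(B,key=lambda b:np.hypot(b[0]-p[0],b[1]-p[1]));print('shift',rel(b[0]/1000,b[1]/1000,p[2]/1000,90))
E
python3 look.py
```

```text
[ 0.5461 -0.3486  0.1395] [-3.135 -0.005  1.571]
(550, -351, 32, [263.0, 189.0])
(369, -339, 32, [104.0, 178.0])
(474, -291, 32, [188.0, 132.0])
(379, -235, 32, [105.0, 85.0])
shift [-0.0024, 0.0032, 0.0017, -0.3, -0.2, 0.0]
```

servo_tool(commands=[-0.001,0.002,0.05,0,0,0,0.094,-0.001,0.002,0.1,0,0,0,0.094,-0.001,0.002,0.118,0,0,0,0.08,-0.001,0.002,0.123,0,0,0,0.06,-0.001,0.002,0.123,0,0,0,0.055,-0.001,0.002,0.123,0,0,0,0.055,-0.001,0.002,0.123,0,0,0,0.055,-0.001,0.002,0.123,0,0,0,0.055])

```text
time: 21.6
tool_pos: [0.5503, -0.3524, 0.026]
ee_rot: [3.14, 0.005, 1.571]
wrist_force: [-6.1, 0.4, 10.6]
width: 0.0551
finger_force: 13.1
```

servo_tool(commands=[0,0,-0.03,0,0,0,0.055,0,0,-0.08,0,0,0,0.055,0,0,-0.11,0,0,0,0.055,0,0,-0.11,0,0,0,0.055])

```text
time: 22.1
tool_pos: [0.552, -0.3519, 0.1365]
ee_rot: [3.134, 0.006, 1.571]
wrist_force: [0.6, -0.2, 0.1]
width: 0.0548
finger_force: 0.0
```

Run:
```python
from h import *
o=robot.get_obs();print(o['tool_pos'],o['ee_rot'],o['width'],o['finger_force']);print(rel(*C,.12,90))
```

```text
[ 0.55199055 -0.35191565  0.13649383] [3.134086   0.00559856 1.57145964] 0.05478792633808898 0.0
[0.3776, 0.0067, 0.0144, 0.4, 0.3, 0.0]
```

The grip closed above the round, because I used an unsettled height reading. I'll look again and take settled readings.

Run:
```python
from h import *
for i in range(4):
    s=shot('wrist');o=robot.get_obs();print(o['time'],o['tool_pos'].round(4),o['ee_rot'].round(4),o['joint_positions'].round(4),abs(o['qvel']).max().round(3))
print(*wb(s,.014),sep='\n')
```

```text
22.15 [ 0.5508 -0.351   0.1333] [3.1384e+00 2.3000e-03 1.5715e+00] [-6.5420e-01  3.4050e-01  1.2346e+00  1.0000e-04  1.5625e+00 -6.5490e-01] 0.062
22.2 [ 0.5499 -0.3503  0.1311] [ 3.1416e+00 -1.0000e-04  1.5715e+00] [-6.5420e-01  3.4210e-01  1.2371e+00  1.0000e-04  1.5625e+00 -6.5490e-01] 0.037
22.25 [ 0.5493 -0.3499  0.1297] [-3.1395e+00 -1.7000e-03  1.5715e+00] [-6.5420e-01  3.4320e-01  1.2385e+00  1.0000e-04  1.5627e+00 -6.5490e-01] 0.018
22.3 [ 0.5491 -0.3497  0.129 ] [-3.1384e+00 -2.5000e-03  1.5715e+00] [-6.5420e-01  3.4380e-01  1.2391e+00  1.0000e-04  1.5628e+00 -6.5490e-01] 0.009
(551, -350, 32, [261.0, 189.0])
(369, -339, 32, [96.0, 179.0])
(474, -291, 32, [182.0, 131.0])
(379, -235, 32, [97.0, 83.0])
```

servo_tool(commands=[0,0.002,0.04,0,0,0,0.094,0,0.002,0.08,0,0,0,0.094,0,0.002,0.105,0,0,0,0.094,0,0.002,0.113,0,0,0,0.094,0,0.002,0.113,0,0,0,0.094,0,0.002,0.113,0,0,0,0.094])

```text
time: 23.05
tool_pos: [0.5529, -0.351, 0.0199]
ee_rot: [3.139, 0.001, 1.571]
wrist_force: [0.2, 0.3, 0.4]
width: 0.094
finger_force: 0.0
```

servo_tool(commands=[0,0,0,0,0,0,0.055,0,0,0,0,0,0,0.055,0,0,0,0,0,0,0.055,0,0,0,0,0,0,0.055,0,0,0,0,0,0,0.055])

```text
time: 23.68
tool_pos: [0.5522, -0.3505, 0.0187]
ee_rot: [3.141, 0.0, 1.571]
wrist_force: [0.7, 1.1, 1.5]
width: 0.0631
finger_force: 30.0
```

servo_tool(commands=[0,0,-0.04,0,0,0,0.055,0,0,-0.1,0,0,0,0.055,0.05,0.001,-0.11,0,0,0,0.055,0.11,0.002,-0.11,0,0,0,0.055,0.17,0.003,-0.11,0,0,0,0.055,0.23,0.004,-0.11,0,0,0,0.055,0.29,0.005,-0.11,0,0,0,0.055,0.35,0.006,-0.11,0,0,0,0.055,0.376,0.006,-0.11,0,0,0,0.055,0.376,0.006,-0.11,0,0,0,0.055])

```text
time: 24.92
tool_pos: [0.5575, 0.0274, 0.1283]
ee_rot: [-3.141, -0.0, 1.575]
wrist_force: [0.9, -0.8, -0.8]
width: 0.0628
finger_force: 30.0
```

servo_tool(commands=[0,0,0.03,0,0,0,0.055,0,0,0.055,0,0,0,0.055,0,0,0.066,0,0,0,0.055,0,0,0.069,0,0,0,0.055,0,0,0.069,0,0,0,0.055,0,0,0.07,0,0,0,0.055])

```text
time: 25.68
tool_pos: [0.5587, 0.0254, 0.0598]
ee_rot: [3.139, 0.0, 1.571]
wrist_force: [0.4, 0.1, 1.0]
width: 0.063
finger_force: 30.0
```

servo_tool(commands=[0,0,0.001,0,0,0,0.055,0,0,0.001,0,0,0,0.08,0,0,0.001,0,0,0,0.08,0,0,0.001,0,0,0,0.08,0,0,-0.03,0,0,0,0.08,0,0,-0.08,0,0,0,0.094,0,0,-0.109,0,0,0,0.094,-0.05,-0.013,-0.109,0,0,0,0.094,-0.11,-0.029,-0.109,0,0,0,0.094,-0.17,-0.045,-0.109,0,0,0,0.094])

```text
time: 26.92
tool_pos: [0.5124, -0.1458, 0.1675]
ee_rot: [3.141, 0.0, 1.573]
wrist_force: [-0.1, -0.3, 0.3]
width: 0.0939
finger_force: 0.0
```

servo_tool(commands=[-0.05,-0.013,0,0,0,0,0.094,-0.1,-0.026,0.01,0,0,0,0.094,-0.146,-0.0397,0.03,0,0,0,0.094,-0.146,-0.0397,0.049,0,0,0,0.094,-0.146,-0.0397,0.049,0,0,0,0.094,-0.146,-0.0397,0.049,0,0,0,0.094,-0.146,-0.0397,0.049,0,0,0,0.094])

```text
time: 27.8
tool_pos: [0.4743, -0.2898, 0.1197]
ee_rot: [3.14, 0.001, 1.573]
wrist_force: [1.3, -0.4, 1.1]
width: 0.0937
finger_force: 0.0
```

```bash
python3 look.py
python3 - <<'E'
from h import *
t=shot('top');hsv=cv2.cvtColor(t['img'],cv2.COLOR_BGR2HSV);k,l,st,ce=cv2.connectedComponentsWithStats(cv2.inRange(hsv,(12,90,90),(28,255,255)))
print([(ce[i].round(1).tolist(),at(t,ce[i],.052).round(3)) for i in range(1,k) if 200<st[i,4]<700])
print([(c,p.round(1),at(t,p,.06).round(3)) for c,p,d in seen(t,'cover',.4)])
E
```

```text
[ 0.4743 -0.2898  0.1197] [3.140e+00 1.000e-03 1.573e+00]
(368, -337, 32, [152.0, 226.0])
(473, -290, 32, [257.0, 192.0])
(379, -234, 32, [160.0, 136.0])
shift [-0.0001, -0.0012, -0.0001, 0.1, 0.1, 0.1]
[([106.1, 60.6], array([0.967, 0.447, 0.052])), ([230.7, 185.3], array([0.557, 0.024, 0.052]))]
[(0.75, array([149.2, 209. ]), array([0.476, 0.271, 0.06 ]))]
```

servo_tool(commands=[0,-0.001,0.04,0,0,0,0.094,0,-0.001,0.08,0,0,0,0.094,0,-0.001,0.101,0,0,0,0.094,0,-0.001,0.101,0,0,0,0.094,0,-0.001,0.101,0,0,0,0.094,0,-0.001,0.101,0,0,0,0.055,0,-0.001,0.101,0,0,0,0.055,0,-0.001,0.101,0,0,0,0.055,0,-0.001,0.101,0,0,0,0.055,0,-0.001,0.101,0,0,0,0.055])

```text
time: 29.2
tool_pos: [0.4725, -0.2906, 0.0178]
ee_rot: [3.141, 0.0, 1.571]
wrist_force: [0.4, -0.3, 2.0]
width: 0.0631
finger_force: 30.0
```

Run:
```python
from h import *
o=robot.get_obs();print(o['tool_pos'],o['width'],o['finger_force'],rel(*C,o['tool_pos'][2]+.052,90))
```

```text
[ 0.4725185  -0.29056179  0.01778105] 0.06313575195471084 30.00037908554077 [0.3161, 0.0862, -0.052, 0.0, 0.0, 0.0]
```

servo_tool(commands=[0,0,-0.04,0,0,0,0.055,0,0,-0.1,0,0,0,0.055,0.05,0.015,-0.12,0,0,0,0.055,0.11,0.03,-0.12,0,0,0,0.055,0.17,0.046,-0.12,0,0,0,0.055,0.23,0.062,-0.12,0,0,0,0.055,0.28,0.075,-0.12,0,0,0,0.055,0.316,0.086,-0.12,0,0,0,0.055,0.316,0.086,-0.12,0,0,0,0.055,0.316,0.086,-0.12,0,0,0,0.055])

```text
time: 30.45
tool_pos: [0.5578, 0.025, 0.1371]
ee_rot: [-3.141, 0.001, 1.571]
wrist_force: [-0.0, -0.6, 0.2]
width: 0.0627
finger_force: 30.0
```

servo_tool(commands=[0,0,0.03,0,0,0,0.055,0,0,0.055,0,0,0,0.055,0,0,0.065,0,0,0,0.055,0,0,0.068,0,0,0,0.055,0,0,0.068,0,0,0,0.055,0,0,0.068,0,0,0,0.055])

```text
time: 31.2
tool_pos: [0.5587, 0.0255, 0.0704]
ee_rot: [3.14, -0.0, 1.571]
wrist_force: [-0.0, 0.1, -0.9]
width: 0.0634
finger_force: 30.0
```

servo_tool(commands=[0,0,0.001,0,0,0,0.055,0,0,0.001,0,0,0,0.08,0,0,0.001,0,0,0,0.08,0,0,0.001,0,0,0,0.08,0,0,-0.03,0,0,0,0.08,0,0,-0.07,0,0,0,0.094,0,0,-0.099,0,0,0,0.094,-0.04,-0.028,-0.099,0,0,0,0.094,-0.09,-0.062,-0.099,0,0,0,0.094,-0.14,-0.097,-0.099,0,0,0,0.094])

```text
time: 32.45
tool_pos: [0.4602, -0.1156, 0.1684]
ee_rot: [3.141, 0.0, 1.573]
wrist_force: [-0.4, 0.1, 0.3]
width: 0.0941
finger_force: 0.0
```

servo_tool(commands=[-0.04,-0.028,0,0,0,0,0.094,-0.08,-0.055,0.01,0,0,0,0.094,-0.12,-0.083,0.03,0,0,0,0.094,-0.12,-0.083,0.05,0,0,0,0.094,-0.12,-0.083,0.05,0,0,0,0.094,-0.12,-0.083,0.05,0,0,0,0.094,-0.12,-0.083,0.05,0,0,0,0.094])

```text
time: 33.33
tool_pos: [0.3792, -0.2345, 0.1196]
ee_rot: [3.14, 0.001, 1.573]
wrist_force: [0.3, -0.5, 0.4]
width: 0.0939
finger_force: 0.0
```

```bash
python3 look.py
python3 - <<'E'
from h import *
t=shot('top');hsv=cv2.cvtColor(t['img'],cv2.COLOR_BGR2HSV);k,l,st,ce=cv2.connectedComponentsWithStats(cv2.inRange(hsv,(12,90,90),(28,255,255)))
print([(ce[i].round(1).tolist(),at(t,ce[i],.064).round(3)) for i in range(1,k) if 200<st[i,4]<700])
E
```

```text
[ 0.3792 -0.2345  0.1196] [3.140e+00 1.000e-03 1.573e+00]
(368, -338, 32, [248.0, 281.0])
(378, -234, 32, [257.0, 191.0])
shift [0.0005, -0.0011, -0.0001, 0.1, 0.1, 0.1]
[([106.9, 60.8], array([0.96 , 0.439, 0.064])), ([230.5, 184.3], array([0.558, 0.024, 0.064]))]
```

servo_tool(commands=[0,-0.001,0.04,0,0,0,0.094,0,-0.001,0.08,0,0,0,0.094,0,-0.001,0.101,0,0,0,0.094,0,-0.001,0.101,0,0,0,0.094,0,-0.001,0.101,0,0,0,0.094,0,-0.001,0.101,0,0,0,0.055,0,-0.001,0.101,0,0,0,0.055,0,-0.001,0.101,0,0,0,0.055,0,-0.001,0.101,0,0,0,0.055,0,-0.001,0.101,0,0,0,0.055])

```text
time: 34.67
tool_pos: [0.3775, -0.2347, 0.0178]
ee_rot: [3.141, 0.0, 1.571]
wrist_force: [-0.7, 0.3, 2.8]
width: 0.063
finger_force: 30.0
```

Run:
```python
from h import *
o=robot.get_obs();print(o['tool_pos'],o['width'],o['finger_force'],rel(*C,o['tool_pos'][2]+.064,90))
```

```text
[ 0.37752816 -0.23468861  0.01782501] 0.06298962522794363 30.000589191913605 [0.2601, 0.1812, -0.064, 0.0, 0.0, 0.0]
```

servo_tool(commands=[0,0,-0.04,0,0,0,0.055,0,0,-0.1,0,0,0,0.055,0.04,0.028,-0.12,0,0,0,0.055,0.085,0.059,-0.12,0,0,0,0.055,0.13,0.09,-0.12,0,0,0,0.055,0.175,0.122,-0.12,0,0,0,0.055,0.22,0.153,-0.12,0,0,0,0.055,0.26,0.181,-0.12,0,0,0,0.055,0.26,0.181,-0.12,0,0,0,0.055,0.26,0.181,-0.12,0,0,0,0.055])

```text
time: 35.92
tool_pos: [0.5575, 0.0253, 0.1369]
ee_rot: [-3.14, 0.001, 1.572]
wrist_force: [0.4, 0.2, -0.5]
width: 0.0629
finger_force: 30.0
```

servo_tool(commands=[0,0,0.03,0,0,0,0.055,0,0,0.045,0,0,0,0.055,0,0,0.054,0,0,0,0.055,0,0,0.056,0,0,0,0.055,0,0,0.056,0,0,0,0.055,0,0,0.057,0,0,0,0.055])

```text
time: 36.67
tool_pos: [0.5588, 0.0255, 0.0817]
ee_rot: [3.139, 0.0, 1.572]
wrist_force: [-1.4, -0.1, 6.2]
width: 0.0629
finger_force: 30.0
```

servo_tool(commands=[0,0,0,0,0,0,0.08,0,0,0,0,0,0,0.08,0,0,0,0,0,0,0.08,0,0,-0.03,0,0,0,0.08,0,0,-0.07,0,0,0,0.094,0,0,-0.09,0,0,0,0.094,-0.04,-0.021,-0.09,0,0,0,0.094,-0.09,-0.047,-0.09,0,0,0,0.094,-0.14,-0.073,-0.09,0,0,0,0.094,-0.19,-0.1,-0.09,0,0,0,0.094])

```text
time: 37.92
tool_pos: [0.4573, -0.1658, 0.1705]
ee_rot: [3.141, 0.0, 1.572]
wrist_force: [0.2, -0.9, -0.1]
width: 0.0938
finger_force: 0.0
```

servo_tool(commands=[-0.05,-0.026,0,0,0,0,0.094,-0.1,-0.052,0,0,0,0,0.094,-0.15,-0.08,0.02,0,0,0,0.094,-0.1735,-0.091,0.04,0,0,0,0.094,-0.1735,-0.091,0.053,0,0,0,0.094,-0.1735,-0.091,0.053,0,0,0,0.094,-0.1735,-0.091,0.053,0,0,0,0.094,-0.1735,-0.091,0.053,0,0,0,0.094])

```text
time: 38.92
tool_pos: [0.3683, -0.3377, 0.1185]
ee_rot: [3.14, 0.001, 1.573]
wrist_force: [0.1, 0.3, -0.5]
width: 0.0936
finger_force: 0.0
```

```bash
python3 look.py
python3 - <<'E'
from h import *
t=shot('top');hsv=cv2.cvtColor(t['img'],cv2.COLOR_BGR2HSV);k,l,st,ce=cv2.connectedComponentsWithStats(cv2.inRange(hsv,(12,90,90),(28,255,255)))
print([(ce[i].round(1).tolist(),at(t,ce[i],.076).round(3)) for i in range(1,k) if 200<st[i,4]<700])
E
```

```text
[ 0.3683 -0.3377  0.1185] [3.140e+00 1.000e-03 1.573e+00]
(368, -338, 31, [259.0, 192.0])
shift [-0.0002, -0.0002, -0.0001, 0.1, 0.1, 0.1]
[([106.1, 60.6], array([0.955, 0.437, 0.076])), ([230.3, 183.4], array([0.558, 0.024, 0.076]))]
```

servo_tool(commands=[0,0,0.04,0,0,0,0.094,0,0,0.08,0,0,0,0.094,0,0,0.1,0,0,0,0.094,0,0,0.1,0,0,0,0.094,0,0,0.1,0,0,0,0.094,0,0,0.1,0,0,0,0.055,0,0,0.1,0,0,0,0.055,0,0,0.1,0,0,0,0.055,0,0,0.1,0,0,0,0.055,0,0,0.1,0,0,0,0.055])

```text
time: 40.28
tool_pos: [0.3675, -0.3382, 0.0178]
ee_rot: [3.141, 0.0, 1.571]
wrist_force: [0.1, 0.4, 2.8]
width: 0.0629
finger_force: 30.0
```

Run:
```python
from h import *
o=robot.get_obs();print(o['tool_pos'],o['width'],o['finger_force'],rel(*C,o['tool_pos'][2]+.076,90))
```

```text
[ 0.36754774 -0.33820781  0.01780885] 0.06292595276893993 30.000534653663635 [0.3637, 0.1912, -0.076, 0.0, 0.0, 0.0]
```

servo_tool(commands=[0,0,-0.05,0,0,0,0.055,0,0,-0.11,0,0,0,0.055,0.05,0.026,-0.13,0,0,0,0.055,0.1,0.052,-0.13,0,0,0,0.055,0.15,0.079,-0.13,0,0,0,0.055,0.2,0.105,-0.13,0,0,0,0.055,0.25,0.131,-0.13,0,0,0,0.055,0.3,0.158,-0.13,0,0,0,0.055,0.345,0.181,-0.13,0,0,0,0.055,0.3635,0.191,-0.13,0,0,0,0.055])

```text
time: 41.52
tool_pos: [0.5585, 0.0279, 0.1469]
ee_rot: [-3.141, -0.0, 1.575]
wrist_force: [-1.3, -0.4, -0.6]
width: 0.0628
finger_force: 30.0
```

servo_tool(commands=[0,0,0,0,0,0,0.055,0,0,0,0,0,0,0.055,0,0,0.03,0,0,0,0.055,0,0,0.045,0,0,0,0.055,0,0,0.052,0,0,0,0.055,0,0,0.054,0,0,0,0.055,0,0,0.054,0,0,0,0.055,0,0,0.055,0,0,0,0.055])

```text
time: 42.52
tool_pos: [0.5587, 0.0256, 0.0938]
ee_rot: [3.14, 0.0, 1.572]
wrist_force: [-0.5, 0.2, 5.4]
width: 0.0631
finger_force: 30.0
```

servo_tool(commands=[0,0,0,0,0,0,0.08,0,0,0,0,0,0,0.08,0,0,0,0,0,0,0.08,0,0,-0.03,0,0,0,0.08,0,0,-0.07,0,0,0,0.094,0,0,-0.12,0,0,0,0.094,0,0,-0.15,0,0,0,0.094,0.01,-0.003,-0.15,0,0,-9,0.094,0.04,-0.01,-0.15,0,0,-19,0.094,0.07,-0.02,-0.15,0,0,-29,0.094])

```text
time: 43.78
tool_pos: [0.5379, 0.0961, 0.2422]
ee_rot: [-3.142, -0.0, 2.083]
wrist_force: [-0.5, -0.2, -0.8]
width: 0.094
finger_force: 0.0
```

Run:
```python
from h import *
t=shot('top');hsv=cv2.cvtColor(t['img'],cv2.COLOR_BGR2HSV);k,l,st,ce=cv2.connectedComponentsWithStats(cv2.inRange(hsv,(12,90,90),(28,255,255)))
print([(ce[i].round(1).tolist(),at(t,ce[i],.088).round(3)) for i in range(1,k) if 200<st[i,4]<700])
print([(c,p.round(1),at(t,p,.06).round(3)) for c,p,d in seen(t,'cover',.4)]);o=robot.get_obs();print(o['tool_pos'],o['ee_rot']);print(rel(.476,.2755,.23,184.3))
cv2.imwrite('pics/t2.png',cv2.resize(t['img'][130:280,100:370],None,fx=2.9,fy=2.9,interpolation=cv2.INTER_CUBIC))
```

```text
[([105.8, 60.6], array([0.949, 0.434, 0.088])), ([230.4, 182.6], array([0.558, 0.023, 0.088]))]
[(0.55, array([141.8, 208.7]), array([0.477, 0.294, 0.06 ]))]
[0.53723213 0.09786792 0.24252117] [ 3.14124664e+00 -1.13817320e-03  2.08212114e+00]
[0.1849, 0.0335, 0.0127, 0.1, -0.0, -65.0]
```

View pics/t2.png

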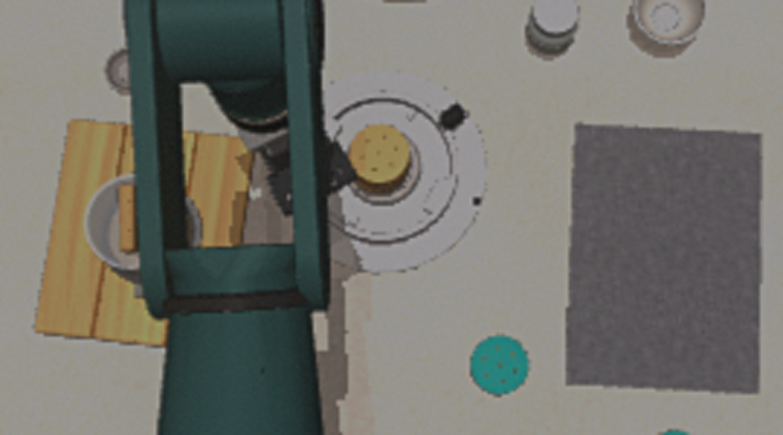

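The stack is centred on the plate at crop (380,155), the mat is empty, and the cover is still on the board behind the arm. Next I move over the cover.

servo_tool(commands=[0.03,0.005,0,0,0,-10,0.094,0.06,0.01,0,0,0,-20,0.094,0.09,0.015,0,0,0,-30,0.094,0.12,0.02,0,0,0,-40,0.094,0.15,0.027,0,0,0,-50,0.094,0.175,0.032,0,0,0,-60,0.094,0.1849,0.0335,0.01,0,0,-65,0.094,0.1849,0.0335,0.02,0,0,-65,0.094,0.1849,0.0335,0.02,0,0,-65,0.094,0.1849,0.0335,0.02,0,0,-65,0.094])

```text
time: 45.12
tool_pos: [0.478, 0.2728, 0.2226]
ee_rot: [-3.141, 0.0, -3.073]
wrist_force: [-0.0, -0.7, 0.4]
width: 0.0942
finger_force: 0.0
```

Run:
```python
from h import *
o=robot.get_obs();print(o['tool_pos'],np.degrees(o['ee_rot']))
s=shot('wrist');cv2.imwrite('pics/w8.png',s['img'])
```

```text
[0.47799581 0.2727655  0.22260004] [-1.79990616e+02  1.20922485e-02 -1.76084312e+02]
```

View pics/w8.png

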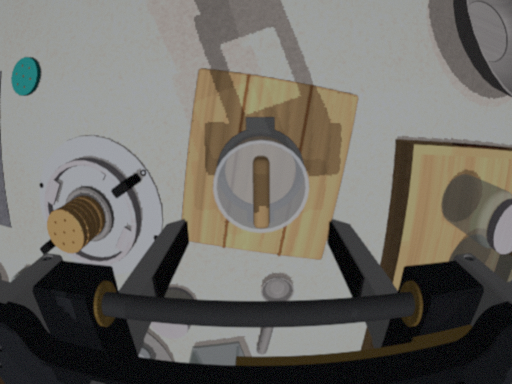

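The handle is at (260,160) to (262,224), lined up with the gripper. The stack is at (75,225). I'll measure the handle's pose.

Run:
```python
from h import *
s=shot('wrist')
a,b=at(s,(260.5,158),.124),at(s,(262,226),.124);print(a,b,(a+b)/2,np.degrees(np.arctan2(*(b-a)[1::-1])),np.linalg.norm(b-a))
hsv=cv2.cvtColor(s['img'],cv2.COLOR_BGR2HSV);m=cv2.inRange(hsv,(5,70,40),(28,255,200));m[:,:245]=0;m[:,278:]=0;m[:150]=0;m[232:]=0
k,l,st,ce=cv2.connectedComponentsWithStats(m);i=1+np.argmax(st[1:,4]);ys,xs=np.nonzero(l==i)
P=np.float32([at(s,q,.124)[:2] for q in zip(xs,ys)])*1000;print(st[i],cv2.minAreaRect(P))
o=robot.get_obs();p=o['tool_pos'];print(p,o['ee_rot']);c=(a+b)/2;print(rel(c[0],c[1],.1145,184.3))
```

```text
[0.44306288 0.2738496  0.124     ] [0.50979472 0.28011596 0.124     ] [0.4764288  0.27698278 0.124     ] 5.364552778576152 0.0670254128074481
[ 253  157   16   71 1053] ((476.5369873046875, 276.3892822265625), (69.07532501220703, 13.882330894470215), 4.528426647186279)
[0.47804392 0.27302769 0.22297701] [ 3.14132054e+00  8.82147907e-04 -3.07260431e+00]
[0.0014, 0.004, 0.1085, 0.0, 0.1, -0.3]
```

servo_tool(commands=[0.001,0.0035,0.05,0,0,0,0.08,0.001,0.0035,0.09,0,0,0,0.07,0.001,0.0035,0.107,0,0,0,0.06,0.001,0.0035,0.107,0,0,0,0.05,0.001,0.0035,0.107,0,0,0,0.04,0.001,0.0035,0.107,0,0,0,0.008,0.001,0.0035,0.107,0,0,0,0.008,0.001,0.0035,0.107,0,0,0,0.008,0.001,0.0035,0.107,0,0,0,0.008,0.001,0.0035,0.107,0,0,0,0.008])

```text
time: 46.48
tool_pos: [0.4766, 0.2765, 0.1158]
ee_rot: [-3.141, 0.001, -3.071]
wrist_force: [0.9, -2.1, 2.1]
width: 0.0156
finger_force: 30.0
```

servo_tool(commands=[0,0,0,0,0,0,0.008,0,0,0,0,0,0,0.008,0,0,0,0,0,0,0.008])

```text
time: 46.85
tool_pos: [0.4766, 0.2765, 0.1159]
ee_rot: [-3.141, 0.001, -3.071]
wrist_force: [-0.6, -3.7, 3.8]
width: 0.0156
finger_force: 30.0
```

Run:
```python
from h import *
o=robot.get_obs();print(o['tool_pos'],np.degrees(o['ee_rot']),o['width'],o['finger_force'])
p=o['tool_pos'];y=np.degrees(o['ee_rot'][2]);print(rel(*C,p[2]+.12,y),rel(*C,p[2]+.12,186))
```

```text
[0.47659957 0.27654349 0.11590039] [-1.79964900e+02  3.88692291e-02 -1.75970465e+02] 0.015632388895256553 29.986632764339447
[-0.0641, -0.2562, -0.1198, -0.0, 0.0, -0.0] [-0.0641, -0.2562, -0.1198, -0.0, 0.0, -2.0]
```

servo_tool(commands=[0,0,-0.03,0,0,0,0.008,0,0,-0.07,0,0,0,0.008,0,0,-0.11,0,0,0,0.008,0,0,-0.125,0,0,0,0.008,-0.01,-0.04,-0.125,0,0,-1,0.008,-0.022,-0.09,-0.125,0,0,-2,0.008,-0.035,-0.14,-0.125,0,0,-3,0.008,-0.048,-0.19,-0.125,0,0,-4,0.008,-0.059,-0.235,-0.125,0,0,-4,0.008,-0.0641,-0.256,-0.125,0,0,-4,0.008])

```text
time: 48.1
tool_pos: [0.5581, 0.0244, 0.2378]
ee_rot: [3.14, -0.004, -3.003]
wrist_force: [0.2, 0.2, -2.9]
width: 0.0158
finger_force: 30.0
```

servo_tool(commands=[0,0,0,0,0,0,0.008,0,0,0,0,0,0,0.008,0,0,0,0,0,0,0.008])

```text
time: 48.48
tool_pos: [0.558, 0.0277, 0.2405]
ee_rot: [3.141, 0.0, -2.999]
wrist_force: [0.9, 0.4, -2.6]
width: 0.0161
finger_force: 30.0
```

Run:
```python
from h import *
o=robot.get_obs();print(o['tool_pos'],np.degrees(o['ee_rot']),o['width'],o['finger_force'])
s=shot('wrist');cv2.imwrite('pics/w9.png',s['img'][60:300,130:400]);print(rel(*C,.1185,188))
```

```text
[0.55799488 0.02765135 0.24049276] [ 1.79957016e+02  5.81643443e-03 -1.71832104e+02] 0.016086870952163396 29.995030760765076
[-0.0001, -0.002, 0.1221, 0.0, 0.0, 0.2]
```

View pics/w9.png

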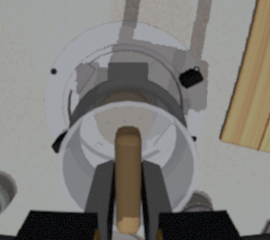

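The cover hangs upright at crop (130,160), with the fins at (190,77) and (57,140) clear of the ears. I'll lower it.

servo_tool(commands=[0,-0.001,0.03,0,0,0,0.008,0,-0.002,0.06,0,0,0,0.008,0,-0.002,0.08,0,0,0,0.008,0,-0.002,0.092,0,0,0,0.008,0,-0.002,0.1,0,0,0,0.008,0,-0.002,0.105,0,0,0,0.008,0,-0.002,0.11,0,0,0,0.008,0,-0.002,0.114,0,0,0,0.008,0,-0.002,0.117,0,0,0,0.008,0,-0.002,0.117,0,0,0,0.008])

```text
time: 49.78
tool_pos: [0.5584, 0.024, 0.1231]
ee_rot: [3.141, -0.001, -3.001]
wrist_force: [-0.5, -0.0, -3.2]
width: 0.0157
finger_force: 30.0
```

servo_tool(commands=[0,0,0.001,0,0,0,0.008,0,0,0.002,0,0,0,0.008,0,0,0.002,0,0,0,0.008])

```text
time: 50.15
tool_pos: [0.5585, 0.0241, 0.1214]
ee_rot: [3.142, -0.0, -3.001]
wrist_force: [-1.1, 0.4, -2.4]
width: 0.0154
finger_force: 30.0
```

servo_tool(commands=[0,0,0.001,0,0,0,0.008,0,0,0.002,0,0,0,0.008,0,0,0.002,0,0,0,0.008,0,0,0.002,0,0,0,0.008])

```text
time: 50.65
tool_pos: [0.5584, 0.024, 0.1199]
ee_rot: [-3.142, -0.0, -3.001]
wrist_force: [-3.4, -0.7, 1.1]
width: 0.0157
finger_force: 30.0
```

servo_tool(commands=[0,0,0,0,0,0,0.03,0,0,0,0,0,0,0.05,0,0,0,0,0,0,0.06,0,0,0,0,0,0,0.06,0,0,-0.03,0,0,0,0.06,0,0,-0.07,0,0,0,0.06,0,0,-0.12,0,0,0,0.06,0,0,-0.15,0,0,0,0.06,0,0,-0.15,0,0,0,0.06,0,0,-0.15,0,0,0,0.06])

```text
time: 51.9
tool_pos: [0.5581, 0.0241, 0.2676]
ee_rot: [3.141, -0.002, -3.001]
wrist_force: [-0.1, -0.2, -0.4]
width: 0.0602
finger_force: 0.0
```

Run:
```python
from h import *
o=robot.get_obs();print(o['tool_pos'],np.degrees(o['ee_rot']))
s=shot('wrist');cv2.imwrite('pics/w10.png',cv2.resize(s['img'][90:270,150:360],None,fx=3,fy=3,interpolation=cv2.INTER_CUBIC))
hsv=cv2.cvtColor(s['img'],cv2.COLOR_BGR2HSV);m=cv2.inRange(hsv,(5,70,70),(28,255,255))
k,l,st,ce=cv2.connectedComponentsWithStats(m);q=proj(s,np.r_[C,.128]);i=1+np.argmin(np.hypot(*(ce[1:]-q).T));ys,xs=np.nonzero(l==i)
print(st[i],[cv2.minAreaRect(np.float32([at(s,p,z)[:2] for p in zip(xs,ys)])*1000) for z in(.128,.132)])
print(rel(*arc(125.9,z=.14),125.9),rel(*arc(125.9,z=.039),125.9))
```

```text
[0.55809143 0.02409616 0.26760286] [ 1.79963448e+02 -1.42280759e-01 -1.71959284e+02]
[251 152  14  63 806] [((558.2086181640625, 24.982425689697266), (69.09671020507812, 14.231118202209473), 7.723278045654297), ((557.1505737304688, 24.83045768737793), (68.20005798339844, 14.046438217163086), 7.72327995300293)]
[0.0435, 0.0861, 0.1272, -0.1, -0.2, 62.1] [0.0431, 0.086, 0.2282, -0.1, -0.2, 62.1]
```

View pics/w10.png

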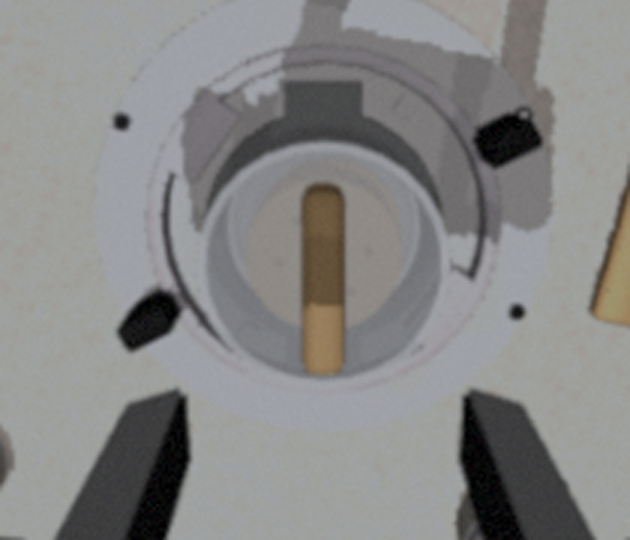

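The cover is centred on the plate, with the handle at crop (322,280) and yaw 7.7° against the keeper's 8.9°. The fins are still beside the rings. Next I go to fin_a to lock.

servo_tool(commands=[0.007,0.014,0,0,0,10,0.06,0.014,0.028,0,0,0,20,0.065,0.021,0.042,0.02,0,0,30,0.07,0.028,0.056,0.04,0,0,40,0.07,0.035,0.07,0.06,0,0,50,0.07,0.0435,0.086,0.09,0,0,60,0.07,0.0435,0.086,0.127,0,0,62.1,0.07,0.0435,0.086,0.127,0,0,62.1,0.07,0.0435,0.086,0.127,0,0,62.1,0.07])

```text
time: 53.08
tool_pos: [0.5036, 0.103, 0.1426]
ee_rot: [-3.141, -0.0, 2.198]
wrist_force: [1.3, -0.4, 0.3]
width: 0.0702
finger_force: 0.0
```

Run:
```python
from h import *
s=shot('wrist');g=s['img'].max(2)<45;q=proj(s,np.r_[arc(125.9)[:2],.058]);print(q)
k,l,st,ce=cv2.connectedComponentsWithStats(g.astype(np.uint8));i=[j for j in range(1,k) if st[j,4]>60 and np.hypot(*(ce[j]-q))<30];print([(ce[j],st[j],at(s,ce[j],.05)) for j in i])
print(robot.get_obs()['tool_pos'],rel(*arc(125.9,z=.039),125.9))
```

```text
[257.20023232 198.40700795]
[(array([256.7047817 , 195.90852391]), array([250, 178,  15,  36, 481], dtype=int32), array([0.50192258, 0.10295171, 0.05      ]))]
[0.50421886 0.10305588 0.14363126] [0.0015, -0.0016, 0.1046, 0.1, 0.0, 0.0]
```

Fin confirmed in the expected place; descend and pinch.

servo_tool(commands=[0.001,-0.001,0.04,0,0,0,0.07,0.001,-0.001,0.08,0,0,0,0.07,0.001,-0.001,0.103,0,0,0,0.07,0.001,-0.001,0.103,0,0,0,0.05,0.001,-0.001,0.103,0,0,0,0.005,0.001,-0.001,0.103,0,0,0,0.005,0.001,-0.001,0.103,0,0,0,0.005,0.001,-0.001,0.103,0,0,0,0.005,0.001,-0.001,0.103,0,0,0,0.005,0.001,-0.001,0.103,0,0,0,0.005])

```text
time: 54.38
tool_pos: [0.5022, 0.1034, 0.0396]
ee_rot: [3.141, -0.0, 2.198]
wrist_force: [-0.1, -0.1, 0.9]
width: 0.0138
finger_force: 30.0
```

servo_tool(commands=[0,0,0,0,0,0,0.005,0,0,0,0,0,0,0.005])

```text
time: 54.62
tool_pos: [0.5022, 0.1034, 0.0396]
ee_rot: [3.141, -0.0, 2.198]
wrist_force: [-1.2, -0.3, 1.3]
width: 0.0133
finger_force: 30.0
```

Run:
```python
from h import *
o=robot.get_obs();yaw=np.degrees(o['ee_rot'][2]);p=o['tool_pos'];print(p,yaw,o['width'],o['finger_force'])
d=p[:2]-C;a0=np.degrees(np.arctan2(d[1],d[0]));r=np.hypot(*d);print(a0,r,'to locked',a0-71.9)
for k in range(1,13):
    da=-4.5*k;print(rel(*arc(a0+da,r,p[2]),yaw+da,(*p,yaw)))
```

```text
[0.50215464 0.10339617 0.0396261 ] 125.92945238783564 0.013347101551068968 29.997940063476562
125.91465133385577 0.09605749888042997 to locked 54.01465133385577
[-0.0003, 0.0075, 0.0, -0.0, -0.0, 4.5]
[-0.0012, 0.015, 0.0, -0.0, -0.0, 9.0]
[-0.0027, 0.0224, 0.0, 0.0, -0.0, 13.5]
[-0.0047, 0.0297, 0.0, -0.0, -0.0, 18.0]
[-0.0073, 0.0368, 0.0, 0.0, -0.0, 22.5]
[-0.0105, 0.0436, 0.0, -0.0, -0.0, 27.0]
[-0.0142, 0.0502, 0.0, -0.0, -0.0, 31.5]
[-0.0184, 0.0565, 0.0, -0.0, -0.0, 36.0]
[-0.023, 0.0624, 0.0, -0.0, -0.0, 40.5]
[-0.0282, 0.0679, 0.0, -0.0, -0.0, 45.0]
[-0.0337, 0.073, 0.0, -0.0, -0.0, 49.5]
[-0.0396, 0.0777, 0.0, -0.0, -0.0, 54.0]
```

servo_tool(commands=[-0.0003,0.0075,0,0,0,4.5,0.005,-0.0012,0.015,0,0,0,9,0.005,-0.0027,0.0224,0,0,0,13.5,0.005,-0.0047,0.0297,0,0,0,18,0.005,-0.0073,0.0368,0,0,0,22.5,0.005,-0.0105,0.0436,0,0,0,27,0.005,-0.0142,0.0502,0,0,0,31.5,0.005,-0.0184,0.0565,0,0,0,36,0.005,-0.023,0.0624,0,0,0,40.5,0.005,-0.0282,0.0679,0,0,0,45,0.005])

```text
time: 55.88
tool_pos: [0.5738, 0.1202, 0.0396]
ee_rot: [-3.142, 0.001, 1.411]
wrist_force: [-1.5, -1.0, 2.4]
width: 0.0141
finger_force: 30.0
```

servo_tool(commands=[-0.0003,0.0075,0,0,0,4.5,0.005,-0.0012,0.0148,0,0,0,8.9,0.005,-0.0012,0.0148,0,0,0,8.9,0.005,-0.0012,0.0148,0,0,0,8.9,0.005])

```text
time: 56.38
tool_pos: [0.5887, 0.1166, 0.0397]
ee_rot: [3.14, -0.0, 1.258]
wrist_force: [2.2, -0.7, 0.6]
width: 0.014
finger_force: 30.0
```

Run:
```python
from h import *
o=robot.get_obs();p=o['tool_pos'];d=p[:2]-C;print(p,np.degrees(o['ee_rot'][2]),np.degrees(np.arctan2(d[1],d[0])),o['width'],o['finger_force'],o['wrist_force'])
```

```text
[0.58871758 0.11663825 0.03972752] 72.09752446993369 71.63786830247479 0.014012951116823743 29.99628782272339 [ 2.21185256 -0.67578551  0.62256355]
```

servo_tool(commands=[0,0,0,0,0,0,0.03,0,0,0,0,0,0,0.04,0,0,0,0,0,0,0.05,0,0,0,0,0,0,0.05,0,0,-0.04,0,0,0,0.05,0,0,-0.09,0,0,0,0.06,0,0,-0.14,0,0,0,0.06,0.03,0,-0.18,0,0,0,0.06,0.03,0,-0.2,0,0,0,0.06,0.03,0,-0.2,0,0,0,0.06])

```text
time: 57.62
tool_pos: [0.5982, 0.1458, 0.2418]
ee_rot: [3.138, -0.002, 1.258]
wrist_force: [0.1, 0.5, 0.5]
width: 0.0599
finger_force: 0.0
```

Run:
```python
from h import *
o=robot.get_obs();print(o['time'],o['tool_pos'],o['wrist_force'])
s=shot('wrist');q=proj(s,np.r_[C,.03]);print(q);x,y=map(int,q);cv2.imwrite('pics/w11.png',cv2.resize(s['img'][max(0,y-110):y+80,x-110:x+110],None,fx=3,fy=3,interpolation=cv2.INTER_CUBIC))
```

```text
57.625 [0.59818207 0.14580576 0.24180406] [0.12431734 0.48592095 0.54799503]
[257.45815789 254.96527176]
```

View pics/w11.png

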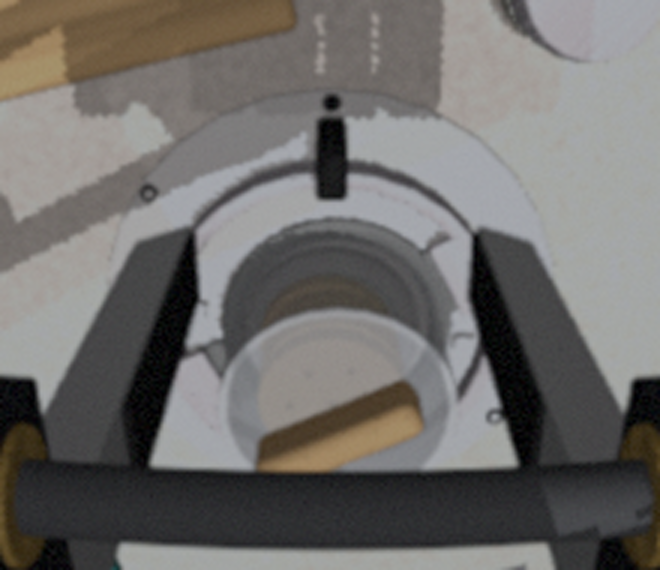

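The fin at crop (331,158) lines up with the locked dot at (331,103), and the cover is seated over the stack. I'm handing in.

```bash
python3 -c "
from bench import close_job
print(close_job())"
```

```text
the job is handed in; nothing more can be done
None
```

I handed the job in: all five rounds are stacked on the keeper's plate, the cover is back on and seated, and the collar is turned to the locked mark. The hand-in gave no verdict.

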